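Scan the sample slides under the swing clip and stack them crosswise to dry

TASK

Scan the sample slides that are there one at a time, in the order red, yellow, blue: lay the slide in the nest of the white stage, swing the spring clip round its screw until its toe lies on the slide's end, leave it clipped for three seconds, and swing the clip well clear before lifting the slide out. Stack the scanned slides on the tower that the two grey slides begin on the blue tray: two to a layer, spaced like the grey pair, each layer crosswise to the one below, and a third slide crosswise on top straight above either grey one. Leave the clip swung clear, the grey slides in place and the bottle, cup, weight and tape dispenser undisturbed.

Things in the scene. Friction and masses are not known exactly. Their poses are not given: they have to be found in the camera images.
- red_c (a point): centre of the red 140 x 30 x 16 mm framed sample slide (120 g), lying flat; the point is its centre, half-way up; x is its long axis (140), y across (30), z up. Loose. Grip it across its width at the middle. May be absent.
- yellow_c (a point): centre of the yellow 140 x 30 x 16 mm framed sample slide (120 g), lying flat; the point is its centre, half-way up; x is its long axis (140), y across (30), z up. Loose. Grip it across its width at the middle. May be absent.
- blue_c (a point): centre of the blue 140 x 30 x 16 mm framed sample slide (120 g), lying flat; the point is its centre, half-way up; x is its long axis (140), y across (30), z up. Loose. Grip it across its width at the middle. May be absent.
- grey_a_c (a point): centre of the grey 140 x 30 x 16 mm framed sample slide (120 g), lying flat; the point is its centre, half-way up; x is its long axis (140), y across (30), z up. Loose. Grip it across its width at the middle. Already checked; one of the two slides of the tower's first layer, lying along the tray's y at 50 mm to one side of the tray's middle (100 mm between their centres).
- grey_b_c (a point): centre of the grey 140 x 30 x 16 mm framed sample slide (120 g), lying flat; the point is its centre, half-way up; x is its long axis (140), y across (30), z up. Loose. Grip it across its width at the middle. Already checked; one of the two slides of the tower's first layer, lying along the tray's y at 50 mm to one side of the tray's middle (100 mm between their centres).
- red: the red slide itself: same axes as red_c, origin 8 mm below that point (middle of the underside).
- yellow: the yellow slide itself: same axes as yellow_c, origin 8 mm below that point (middle of the underside).
- blue: the blue slide itself: same axes as blue_c, origin 8 mm below that point (middle of the underside).
- nest (a point): middle of the nest on the top face of the fixed white stage (190 x 265 mm, 30 mm high), z up. A slide lies in it with its long axis along this y, either way round, centre 8 mm above the point. End stops at y = +-73 mm and four studs (8 mm thick, x = +-22, y = +-45 mm), all 8 mm high, leave 3 mm of play each way and the middle free for fingers.
- clip (a joint): angle (rad) of the clip on its upright pivot screw. 0: the lever points along the nest's -x, the toe on the -y end of a slide in the nest. Grows as the toe swings out over that end (counterclockwise from above); stops at -0.04 and 1.45. Well clear from 0.65. Stays where left (1.5 N at the post; about 10 N to ride up onto a slide). Starts between 0.8 and 1.35.
- clip_pivot (a point): on the pivot screw's axis, 20 mm above the stage's top face; in the nest's frame at x = 100, y = -55 mm.
- clip_post (a point): middle of the upright black round finger post (14 mm thick) by which the clip is swung: 42 mm above the stage's top, the post standing free from 24 to 58 mm above it; 65 mm from the pivot axis. Pinch it from above or push it sideways, moving along a level arc about the pivot.
- clip_toe: the clip's aluminium toe, a small upturned ski (16 x 44 mm) at the end of a leaf spring, 100 mm from the pivot axis; origin in the middle of its underside, 14 mm above the stage's top when free. It rides up by 2 mm onto the slide's top by itself as the clip is swung, and presses with about 2 N.
- rack_top (a point): middle of the top (4 mm above the table) of the thin fixed blue tray, 180 x 180 mm, x and y parallel to its sides. Layer 1: grey slides along y at x = -50 and 50 mm, centres 8 mm above the point. Layer 2: slides along x at y = -50 and 50 mm, centres 24 mm above. Layer 3: along y at x = -50 or 50 mm, centre 40 mm above. Any slide in any place of a layer, either way round.
- sanitiser: bystander: white bottle, 60 mm thick, 120 mm tall; origin under its middle.
- tape: bystander: red tape dispenser, about 60 x 100 mm, 82 mm tall; origin under its middle.
- weight: bystander: steel weight, 48 mm thick, 70 mm tall; origin under its middle.
- cup: bystander: blue cup, 70 mm wide, 80 mm tall; origin under its middle.
There are look-alikes about, which are no part of the job. Several things have the shape of the yellow; the one meant has the colours described above.

How it is judged:
By the outcome, as a careful person would: the job done as asked, in the order asked, and still so for the second after the job is handed in, with the robot touching nothing.
Of red, yellow, blue only 2 to 3 are there at a start; the rules pass over those that are not, and their reading is None.
At some moment in a run one of red, yellow, blue may be knocked a few centimetres aside while the robot is not near it.
Once in a run the grip may slacken for a moment while it holds something.
It also fails if it takes over 210 s, if anything falls off the work surface, if the arm or the gripper's body presses on something with over 40 N, if the wrist force passes 120 N, or if a joint passes its speed limit or range.

ROBOT

A 6-joint arm with a two-finger parallel gripper is mounted at the origin on the work surface. World frame = base frame: x ahead of the robot, y to its left, z up, the work surface at z = 0. Lengths are in m, angles in rad, forces in N, time in s.
With the tool pointing down it reaches from about 0.4 to 0.825 m from the base axis. Payload 7 kg.
Tool frame: the origin (TCP) lies on the centre line of the jaws, within the pads' length; the fingertips stand arm.tcp_to_tips ahead of it and the grasp point (between the pads) lies 5 mm behind it (arm.tcp_to_tips is the distance from the TCP to the fingertips, in m); z points along the fingers, y is the line along which they close (so a half turn about z gives the same grasp; the last joint's range is limited). The gripper opens to 88 mm and grips with 3 to 60 N. Pads are 19 mm wide; open, the fingers measure 130 mm over their backs; the gripper's body (78 mm by 193 mm) begins 47 mm behind the grasp point.
Start: joints at [-0.91, 0.359, 0.012, 0, -1.224, -0.288], TCP at [0.246, -0.629, 0.241] pointing down, gripper open.
Joint ranges: [-3.07, 3.07], [-1.43, 2.12], [-1.02, 1.25], [-3.03, 1.67], [-3.05, -0], [-3.03, 3.03]. Speed limits (rad/s): [2.39, 2.39, 3.01, 3.14, 3.14, 3.14].

INTERFACE

Orientations are given as a unit quaternion [x, y, z, w].
In Python, from workcell import arm gives the robot as it stands.
- The arm moves only by the shell command python3 -m pendant 'ROWS' [FORCE]. ROWS is JSON, a list of rows, each an object with "delta_pos": the shift along the world's x, y, z in mm, a list of three; "twist": the turn about the world's z in rad; "jaw": the finger opening in mm, from 0 to 87.6. In form: [{"delta_pos": [tx, ty, tz], "twist": twist, "jaw": jaw}, ...]. A call has 1 to 10 rows; each row is the pose to reach, as a shift and turn from the pose commanded when the call began; what a row does not reach only later rows make up. A row lasts 1/10 s, in which the tool goes at most 50 mm and 8.59 degrees, less where a joint would pass 70% of its speed; a pose out of reach is approached as far as the arm can. A call with a gripper value outside its range is refused whole. The fingers move at their own pace and stop on an object; FORCE is the grip in N (left out, the last holds). Time passes only in rows, so rows that repeat a pose let the fingers close. It gives the time, the measured TCP pose, the force, the opening and the grip force at its end, in the units of the state.
- arm.state(): the state, without advancing time (a new reading comes with each control period).
- arm.camera(name): name is "side" or "top" or "wrist"; returns a dict with "image" (420x560x3 uint8, blue, green, red), "camera_matrix" (3x3 intrinsics, pixels), "k1" (the pictures are not rectified: a ray, as slopes to the right and down, at radius r is drawn at 1 + k1 r^2 times it, then the intrinsics apply), "R" (3x3) and "t" (3): a world point X has camera coordinates R X + t. Camera axes: x right, y down, z forward; pixel columns grow to the right and rows downward; lengths in m; the calibration is good to about 2 mm. A picture is of the moment at which its call begins. There is no depth.
- arm.hand_in(): hands the job in; it is judged then, once.
The state is a dict: "time_s": time; "q": joint angles; "dq": joint speeds; "joint_torque": joint torques, N m; "eef_pos": TCP position; "ee_rot": TCP orientation; "contact_force": force on the tool from outside, world axes, zero at the start; "moment": the same for the moment, N m; "gripper_width": finger opening in m; "grip_force": force on a finger pad.
Only numpy, scipy, OpenCV 4.12 (cv2) and the standard library are available. Lean on these libraries where they do the work, as an engineer would, in place of code of your own. Each camera call takes 0.05 s, during which the arm holds its last target. There are 200 camera calls.

## Working session

There is one attempt and no reset: what is moved stays moved. The work goes in short steps, Python scripts to look and compute and a shell command to move; the robot and the scene stay as the last step left them, time stands still between calls to the robot, and variables do not carry over. Pictures are saved under pics/ and viewed, at most 14 in all, crops included, and the job is handed in when it is done.

```bash
mkdir -p pics; ls; python3 - <<'E'
from workcell import arm
import cv2
s=arm.state();print({k:(s[k]) for k in ('time_s','eef_pos','ee_rot','gripper_width')},arm.tcp_to_tips)
for n in('top','side'):
    c=arm.camera(n);cv2.imwrite(f'pics/{n}0.png',c['image']);print(n,c['camera_matrix'],c['k1'],c['R'],c['t'])
E
```

```text
pics
{'time_s': 0.0, 'eef_pos': array([ 0.24567208, -0.62821176,  0.23960308]), 'ee_rot': array([-1.85292039e-01,  9.82683140e-01,  8.08735340e-04, -2.30994113e-04]), 'gripper_width': 0.0880838445561727} 0.014
top [[428.86401757   0.         279.48085025]
 [  0.         428.86401757 211.33570486]
 [  0.           0.           1.        ]] -0.03715999095149407 [[ 0.00841186 -0.9999376   0.00735126]
 [-0.99855658 -0.00878978 -0.05298582]
 [ 0.05304713 -0.00689494 -0.99856821]] [-0.03457118  0.54646296  1.23647465]
side [[518.07140632   0.         276.06575617]
 [  0.         518.07140632 214.55026472]
 [  0.           0.           1.        ]] 0.02975353050703391 [[-0.88958706 -0.45675477 -0.00315299]
 [-0.26250983  0.51689536 -0.81480536]
 [ 0.373796   -0.72401262 -0.57972604]] [0.46295303 0.20520982 1.13720248]
```

View pics/top0.png

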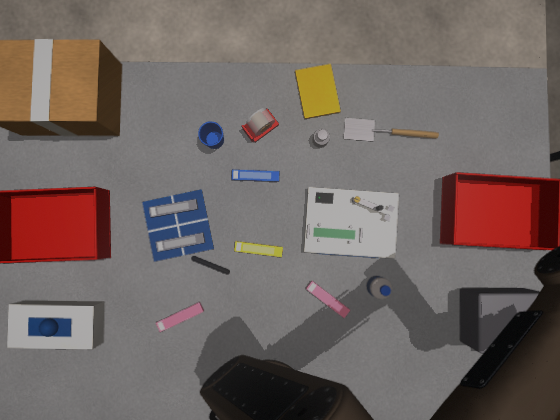

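View pics/side0.png

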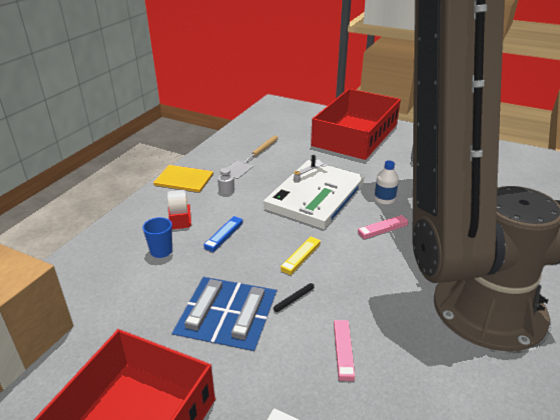

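Top view: blue (255,175), yellow (258,249), tray (178,225), stage (350,222), with clip near (370,205) and a green nest pad at (334,233). There are two pink look-alikes at (180,316) and (328,298). No red slide is visible so far, but the arm may be hiding it.

```bash
cat > h.py <<'E'
from workcell import arm
import numpy as np, cv2
def rays(c,px):
    p=np.asarray(px,float).reshape(-1,2);K=c['camera_matrix']
    d=np.array([c['k1'],0,0,0,0.])
    u=cv2.undistortPoints(p.reshape(-1,1,2),K,d).reshape(-1,2)
    return -c['R'].T@c['t'], np.c_[u,np.ones(len(u))]@c['R']
def plane(c,px,z):
    o,d=rays(c,px); return o+d*((z-o[2])/d[:,2])[:,None]
def project(c,X):
    rv=cv2.Rodrigues(c['R'])[0]
    return cv2.projectPoints(np.asarray(X,float).reshape(-1,1,3),rv,c['t'],c['camera_matrix'],np.array([c['k1'],0,0,0,0.]))[0].reshape(-1,2)
def tri(c1,p1,c2,p2):
    o1,d1=rays(c1,p1);o2,d2=rays(c2,p2);A=np.c_[d1[0],-d2[0]]
    s=np.linalg.lstsq(A,o2-o1,rcond=None)[0];a=o1+s[0]*d1[0];b=o2+s[1]*d2[0]
    return (a+b)/2,np.linalg.norm(a-b)
R={'yellow':((22,120,90),(34,255,255)),'blue':((105,120,120),(125,255,255)),'green':((60,80,50),(90,255,255)),'pink':((150,40,80),(179,200,255)),'red':((0,160,90),(6,255,255))}
def blobs(c,col,z,amin=150):
    hsv=cv2.cvtColor(c['image'],cv2.COLOR_BGR2HSV);m=cv2.inRange(hsv,*R[col])
    m=cv2.morphologyEx(m,cv2.MORPH_CLOSE,np.ones((5,5)))
    out=[]
    for k in cv2.findContours(m,cv2.RETR_EXTERNAL,cv2.CHAIN_APPROX_NONE)[0]:
        if cv2.contourArea(k)<amin: continue
        w=plane(c,k[:,0],z)[:,:2]
        (x,y),(a,b),th=cv2.minAreaRect((w*1000).astype(np.float32))
        if a<b: a,b,th=b,a,th+90
        cen=k[:,0].mean(0).round(); med=np.median(hsv[m>0],0)
        out.append(dict(px=cen,xy=(round(x,1),round(y,1)),L=round(a),W=round(b),ang=round(np.deg2rad((th+90)%180-90),3)))
    return out
E
python3 - <<'E'
from h import *
for n in('top','side'):
    c=arm.camera(n);print(n,-c['R'].T@c['t'])
    for k,z in(('yellow',.016),('blue',.016),('green',.03),('pink',.016),('red',.016)):
        for b in blobs(c,k,z):print(k,b)
    if n=='top':
        cv2.imwrite('pics/crop_top.png',cv2.resize(c['image'][175:270,130:410],None,fx=2.8,fy=2.8,interpolation=cv2.INTER_CUBIC))
E
```

```text
top [ 0.48037356 -0.02124032  1.2639132 ]
yellow {'px': array([258., 249.]), 'xy': (437.4, 31.3), 'L': 139, 'W': 29, 'ang': np.float64(1.455)}
yellow {'px': array([318.,  90.]), 'xy': (907.1, -140.1), 'L': 148, 'W': 108, 'ang': np.float64(0.198)}
blue {'px': array([255., 175.]), 'xy': (652.6, 42.7), 'L': 136, 'W': 29, 'ang': np.float64(1.541)}
blue {'px': array([210., 133.]), 'xy': (774.6, 175.3), 'L': 69, 'W': 68, 'ang': np.float64(0.017)}
pink {'px': array([179., 317.]), 'xy': (240.0, 256.4), 'L': 142, 'W': 32, 'ang': np.float64(-1.128)}
pink {'px': array([327., 299.]), 'xy': (294.1, -170.9), 'L': 142, 'W': 32, 'ang': np.float64(0.93)}
red {'px': array([ 48., 225.]), 'xy': (502.4, 648.9), 'L': 289, 'W': 213, 'ang': np.float64(-1.521)}
red {'px': array([520., 210.]), 'xy': (552.8, -704.0), 'L': 320, 'W': 214, 'ang': np.float64(1.523)}
side [0.04062488 0.92873294 0.82793164]
yellow {'px': array([299., 256.]), 'xy': (434.2, 36.9), 'L': 152, 'W': 37, 'ang': np.float64(1.457)}
yellow {'px': array([183., 177.]), 'xy': (904.8, -135.2), 'L': 146, 'W': 108, 'ang': np.float64(0.198)}
blue {'
[... 408 characters left out ...]
array([383., 226.]), 'xy': (290.5, -165.7), 'L': 151, 'W': 47, 'ang': np.float64(0.921)}
red {'px': array([132., 389.]), 'xy': (531.1, 528.7), 'L': 268, 'W': 224, 'ang': np.float64(0.048)}
red {'px': array([181., 218.]), 'xy': (791.6, 40.4), 'L': 103, 'W': 55, 'ang': np.float64(-0.91)}
red {'px': array([529.,  81.]), 'xy': (74.0, -1446.6), 'L': 622, 'W': 243, 'ang': np.float64(-1.508)}
red {'px': array([538.,  11.]), 'xy': (144.5, -2640.6), 'L': 567, 'W': 233, 'ang': np.float64(-1.507)}
red {'px': array([356.,   8.]), 'xy': (1101.8, -2198.4), 'L': 471, 'W': 82, 'ang': np.float64(-1.234)}
red {'px': array([285.,  68.]), 'xy': (1297.1, -1225.9), 'L': 2139, 'W': 1246, 'ang': np.float64(-1.017)}
```

View pics/crop_top.png

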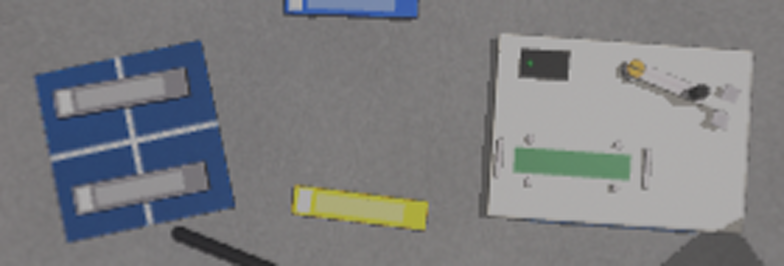

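```bash
python3 -m pendant '[{"delta_pos":[192,659,0],"twist":1.08,"jaw":60},{"delta_pos":[192,659,0],"twist":1.08,"jaw":60},{"delta_pos":[192,659,0],"twist":1.08,"jaw":60},{"delta_pos":[192,659,0],"twist":1.08,"jaw":60},{"delta_pos":[192,659,0],"twist":1.08,"jaw":60},{"delta_pos":[192,659,0],"twist":1.08,"jaw":60},{"delta_pos":[192,659,0],"twist":1.08,"jaw":60},{"delta_pos":[192,659,0],"twist":1.08,"jaw":60},{"delta_pos":[192,659,0],"twist":1.08,"jaw":60},{"delta_pos":[192,659,0],"twist":1.08,"jaw":60}]'
python3 - <<'E'
from h import *
s=arm.state();print(s['time_s'],s['eef_pos'],s['ee_rot'])
for n in('top','wrist'):
    c=arm.camera(n);cv2.imwrite(f'pics/{n}1.png',c['image']);print(-c['R'].T@c['t'])
    for b in blobs(c,'red',.016)+blobs(c,'pink',.016):print(n,b)
E
```

```text
time_s: 1.2
eef_pos: [0.3857, -0.1467, 0.2409]
ee_rot: [-0.664, 0.748, -0.0, 0.001]
contact_force: [1.2, -1.0, -0.1]
gripper_width: 0.0601
grip_force: 0.0
1.2 [ 0.38567612 -0.14667225  0.24091835] [-6.64143735e-01  7.47604671e-01 -3.20500934e-04  5.03107289e-04]
[ 0.48037356 -0.02124032  1.2639132 ]
top {'px': array([ 48., 225.]), 'xy': (502.4, 648.8), 'L': 289, 'W': 213, 'ang': np.float64(-1.521)}
top {'px': array([507., 212.]), 'xy': (552.9, -703.7), 'L': 321, 'W': 214, 'ang': np.float64(1.522)}
top {'px': array([170., 321.]), 'xy': (227.6, 282.2), 'L': 85, 'W': 32, 'ang': np.float64(-1.116)}
[ 0.3785473  -0.22075902  0.38648116]
wrist {'px': array([378., 133.]), 'xy': (295.7, -172.2), 'L': 141, 'W': 33, 'ang': np.float64(0.926)}
```

View pics/top1.png

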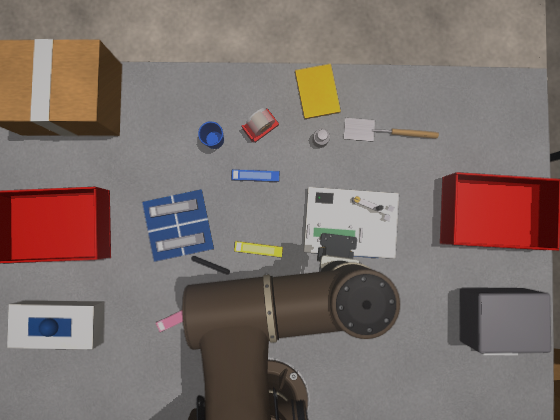

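View pics/wrist1.png

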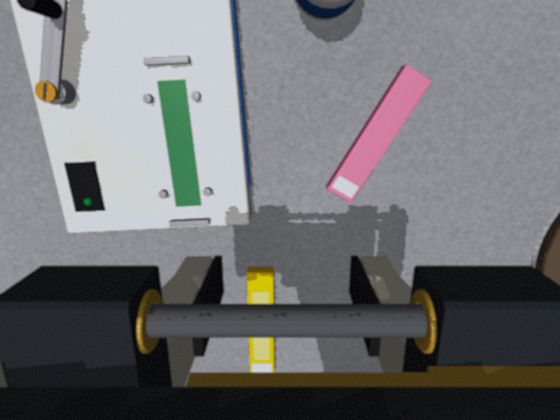

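No red slide anywhere: the two pink ones have no window, so they are look-alikes. Wrist view: studs near (148,99), (196,97), (164,194) and (208,191); pivot screw (46,91); black post top (40,5).

```bash
python3 - <<'E'
from h import *
c=arm.camera('wrist')
for b in blobs(c,'green',.03)+blobs(c,'yellow',.016):print(b)
p=plane(c,[(148,99),(196,97),(164,194),(208,191)],.038)[:,:2]*1000;print(p.round(1),p.mean(0))
print(plane(c,[(166,61),(190,221)],.038)*1000)
print('pivot',plane(c,[(46,91)],.055)*1000)
t=arm.camera('top')
for b in blobs(t,'green',.03)+blobs(t,'yellow',.016)+blobs(t,'blue',.016):print('top',b)
# pivot/post in top view: crop scale 2.8 offset (130,175)
pp=np.array([(635,68),(697,92)])/2.8+(130,175)
print(plane(t,pp[:1],.052)*1000,plane(t,pp[1:],.088)*1000)
# tray corners
cr=np.array([(36,74),(201,41),(235,208),(67,241)])/2.8+(130,175)
w=plane(t,cr,.004)*1000;print(w.round(),w.mean(0),[np.linalg.norm(w[i]-w[(i+1)%4]) for i in range(4)])
d=w[0]-w[1]+w[3]-w[2];print('tray y ang',np.arctan2(d[1],d[0]))
# grey centres from crop
g=np.array([(121.5,93),(140.5,188)])/2.8+(130,175);print(plane(t,g,.02)*1000)
E
```

```text
{'px': array([179., 145.]), 'xy': (486.7, -186.6), 'L': 119, 'W': 24, 'ang': np.float64(1.508)}
{'px': array([260., 356.]), 'xy': (442.8, 69.8), 'L': 52, 'W': 30, 'ang': np.float64(1.461)}
{'px': array([259., 287.]), 'xy': (432.5, -21.5), 'L': 43, 'W': 30, 'ang': np.float64(1.448)}
[[ 504.  -234.6]
 [ 460.3 -231.5]
 [ 508.2 -145.4]
 [ 464.8 -143.6]] [ 484.32902191 -188.73624315]
[[ 481.01379255 -264.25524382   38.        ]
 [ 488.1726523  -114.94965172   38.        ]]
pivot [[ 583.32183979 -250.06836516   55.        ]]
top {'px': array([258., 249.]), 'xy': (437.4, 31.3), 'L': 139, 'W': 29, 'ang': np.float64(1.455)}
top {'px': array([318.,  90.]), 'xy': (907.8, -139.9), 'L': 147, 'W': 108, 'ang': np.float64(0.199)}
top {'px': array([177., 225.]), 'xy': (505.0, 266.4), 'L': 175, 'W': 175, 'ang': np.float64(-1.354)}
top {'px': array([255., 175.]), 'xy': (652.6, 42.7), 'L': 136, 'W': 29, 'ang': np.float64(1.54)}
top {'px': array([210., 133.]), 'xy': (774.6, 175.3), 'L': 69, 'W': 68, 'ang': np.float64(0.017)}
[[ 580.97416528 -248.975273     52.        ]] [[ 554.86004072 -303.48192321   88.        ]]
[[573. 373.   4.]
 [609. 200.   4.]
 [434. 161.   4.]
 [398. 337.   4.]] [503.73336974 267.68050418   4.        ] [np.float64(177.3146649040737), np.float64(179.26328736867637), np.float64(179.11056565713318), np.float64(178.6439750259767)]
tray y ang 1.775518290813308
[[552.82622864 278.65384089  20.        ]
 [454.61391874 256.89848642  20.        ]]
```

```bash
python3 -m pendant '[{"delta_pos":[52,178,-60],"twist":0,"jaw":60},{"delta_pos":[52,178,-60],"twist":0,"jaw":60},{"delta_pos":[52,178,-60],"twist":0,"jaw":60},{"delta_pos":[52,178,-60],"twist":0,"jaw":60},{"delta_pos":[52,178,-60],"twist":0,"jaw":60},{"delta_pos":[52,178,-110],"twist":0,"jaw":60},{"delta_pos":[52,178,-140],"twist":0,"jaw":60},{"delta_pos":[52,178,-140],"twist":0,"jaw":60}]'
python3 - <<'E'
from h import *
s=arm.state();print(s['eef_pos'],s['ee_rot'])
c=arm.camera('wrist');cv2.imwrite('pics/wrist2.png',c['image'])
for b in blobs(c,'yellow',.016):print(b)
t=arm.camera('top');print(blobs(t,'yellow',.016)[:2])
E
```

```text
time_s: 2.2
eef_pos: [0.435, 0.0266, 0.0973]
ee_rot: [-0.663, 0.749, 0.001, -0.004]
contact_force: [-0.8, -0.6, 0.5]
gripper_width: 0.0602
grip_force: 0.0
[0.43500696 0.02658892 0.09727469] [-0.66299039  0.74861731  0.00115049 -0.00381331]
{'px': array([281., 213.]), 'xy': (437.5, 23.0), 'L': 123, 'W': 30, 'ang': np.float64(1.46)}
[{'px': array([318.,  90.]), 'xy': (907.2, -140.2), 'L': 149, 'W': 108, 'ang': np.float64(0.193)}]
```

```bash
python3 -m pendant '[{"delta_pos":[0,0,-40],"twist":0,"jaw":60},{"delta_pos":[0,0,-70],"twist":0,"jaw":60},{"delta_pos":[0,0,-82],"twist":0,"jaw":60},{"delta_pos":[0,0,-82],"twist":0,"jaw":60},{"delta_pos":[0,0,-82],"twist":0,"jaw":25},{"delta_pos":[0,0,-82],"twist":0,"jaw":20},{"delta_pos":[0,0,-82],"twist":0,"jaw":20},{"delta_pos":[0,0,-82],"twist":0,"jaw":20},{"delta_pos":[0,0,-82],"twist":0,"jaw":20}]' 40; python3 -c "
from h import *
s=arm.state();print(s['eef_pos'],s['ee_rot'])"
```

```text
time_s: 3.2
eef_pos: [0.4381, 0.0296, 0.0192]
ee_rot: [-0.664, 0.747, -0.0, 0.001]
contact_force: [-1.4, 1.2, 7.8]
gripper_width: 0.0293
grip_force: 40.0
[0.43806641 0.02962963 0.01921111] [-6.64291990e-01  7.47472947e-01 -1.67667907e-04  5.63350196e-04]
```

```bash
python3 -m pendant '[{"delta_pos":[0,0,40],"twist":0,"jaw":20},{"delta_pos":[5,-20,75],"twist":0,"jaw":20},{"delta_pos":[20,-60,75],"twist":0.064,"jaw":20},{"delta_pos":[30,-105,75],"twist":0.064,"jaw":20},{"delta_pos":[40,-150,75],"twist":0.064,"jaw":20},{"delta_pos":[47,-190,75],"twist":0.064,"jaw":20},{"delta_pos":[47,-219,75],"twist":0.064,"jaw":20},{"delta_pos":[47,-219,75],"twist":0.064,"jaw":20},{"delta_pos":[47,-219,75],"twist":0.064,"jaw":20},{"delta_pos":[47,-219,75],"twist":0.064,"jaw":20}]'
python3 - <<'E'
from h import *
s=arm.state();print(s['eef_pos'],s['ee_rot'],s['gripper_width'])
c=arm.camera('wrist');cv2.imwrite('pics/wrist3.png',c['image'])
for b in blobs(c,'yellow',.016+s['eef_pos'][2]-.0192):print(b)
for b in blobs(c,'green',.03,60):print(b)
E
```

```text
time_s: 4.2
eef_pos: [0.4844, -0.1891, 0.0935]
ee_rot: [-0.688, 0.726, 0.0, -0.0]
contact_force: [0.2, 0.2, -1.8]
gripper_width: 0.0293
grip_force: 40.0
[ 0.48441058 -0.18907076  0.09345315] [-6.87826441e-01  7.25875155e-01  1.95902427e-04 -8.95751494e-05] 0.029318783421145706
{'px': array([312., 355.]), 'xy': (474.4, -149.0), 'L': 20, 'W': 5, 'ang': np.float64(1.504)}
{'px': array([261., 355.]), 'xy': (498.9, -150.4), 'L': 20, 'W': 5, 'ang': np.float64(1.529)}
{'px': array([286., 217.]), 'xy': (483.2, -217.8), 'L': 80, 'W': 30, 'ang': np.float64(1.519)}
```

View pics/wrist3.png

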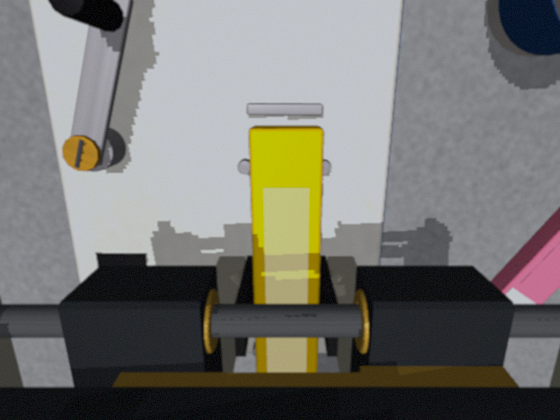

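The slide hangs over the nest. The -y studs are at (243,167) and (327,167), the stop at (285,109) and the slide's end edge at (286,127).

```bash
python3 - <<'E'
from h import *
c=arm.camera('wrist')
print('studs',plane(c,[(243,167),(327,167)],.038)*1000,'stop',plane(c,[(285,109)],.038)*1000)
print('end',plane(c,[(286,127),(249,129),(323,129)],.0905)*1000, 'pivot',plane(c,[(81,153)],.052)*1000)
E
```

```text
studs [[ 506.27781203 -232.52548436   38.        ]
 [ 459.87983454 -230.02044193   38.        ]] stop [[ 481.38389941 -262.15376708   38.        ]]
end [[ 481.12138946 -256.94043327   90.5       ]
 [ 495.80789556 -256.95636869   90.5       ]
 [ 466.51958961 -255.37405674   90.5       ]] pivot [[ 586.04140558 -246.60438289   52.        ]]
```

```bash
python3 -m pendant '[{"delta_pos":[0.5,1,-20],"twist":0,"jaw":20},{"delta_pos":[0.5,1,-32],"twist":0,"jaw":20},{"delta_pos":[0.5,1,-38],"twist":0,"jaw":20},{"delta_pos":[0.5,1,-42],"twist":0,"jaw":20},{"delta_pos":[0.5,1,-43],"twist":0,"jaw":20},{"delta_pos":[0.5,1,-43],"twist":0,"jaw":20},{"delta_pos":[0.5,1,-43],"twist":0,"jaw":20}]'
```

```text
time_s: 5.0
eef_pos: [0.4855, -0.1886, 0.051]
ee_rot: [-0.688, 0.726, -0.0, 0.0]
contact_force: [-0.5, -0.1, -0.7]
gripper_width: 0.0296
grip_force: 40.0
```

```bash
python3 -m pendant '[{"delta_pos":[0,0,-1.5],"twist":0,"jaw":20},{"delta_pos":[0,0,-1.5],"twist":0,"jaw":20}]'
python3 -m pendant '[{"delta_pos":[0,0,0],"twist":0,"jaw":44},{"delta_pos":[0,0,0],"twist":0,"jaw":44},{"delta_pos":[0,0,0],"twist":0,"jaw":44},{"delta_pos":[0,0,40],"twist":0,"jaw":44},{"delta_pos":[0,0,90],"twist":0,"jaw":44},{"delta_pos":[0,60,110],"twist":0,"jaw":44},{"delta_pos":[0,60,110],"twist":0,"jaw":44},{"delta_pos":[0,60,110],"twist":0,"jaw":44}]'
python3 - <<'E'
from h import *
s=arm.state();print(s['eef_pos'],s['ee_rot'],s['gripper_width'])
c=arm.camera('wrist');cv2.imwrite('pics/wrist4.png',c['image'])
for b in blobs(c,'yellow',.046):print(b)
E
```

```text
time_s: 5.2
eef_pos: [0.4854, -0.1886, 0.0493]
ee_rot: [-0.688, 0.726, -0.0, 0.0]
contact_force: [0.2, 0.2, -0.4]
gripper_width: 0.0295
grip_force: 40.0
time_s: 6.0
eef_pos: [0.4856, -0.1272, 0.1601]
ee_rot: [-0.689, 0.725, -0.001, 0.001]
contact_force: [0.3, -0.6, -0.9]
gripper_width: 0.0443
grip_force: 0.0
[ 0.48562007 -0.12723618  0.16014   ] [-6.88616155e-01  7.25125071e-01 -6.54095058e-04  9.97433086e-04] 0.04432063842372764
{'px': array([282., 117.]), 'xy': (485.5, -187.0), 'L': 140, 'W': 29, 'ang': np.float64(1.518)}
```

View pics/wrist4.png

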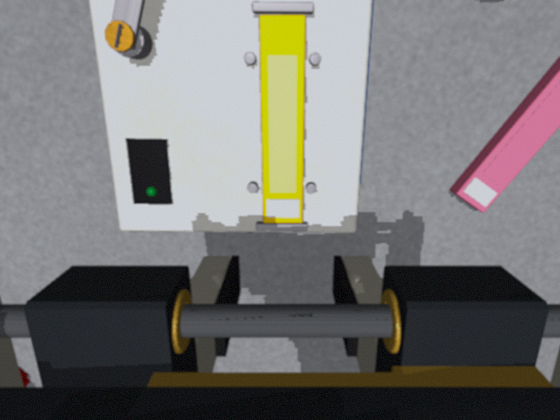

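The slide lies in the nest. Next I locate the post from close by.

```bash
python3 -m pendant '[{"delta_pos":[20,-40,20],"twist":0,"jaw":44},{"delta_pos":[40,-80,30],"twist":0,"jaw":44},{"delta_pos":[60,-100,30],"twist":0,"jaw":44},{"delta_pos":[60,-100,30],"twist":0,"jaw":44},{"delta_pos":[60,-100,30],"twist":0,"jaw":44}]'
python3 - <<'E'
from h import *
s=arm.state();print(s['eef_pos'],s['ee_rot'],s['gripper_width'])
c=arm.camera('wrist');cv2.imwrite('pics/wrist5.png',c['image'])
# predicted post tops for various theta
for th in (.9,1.0,1.1,1.2,1.3):
    a=-.05+np.pi+th;print(th,project(c,[.5824+.065*np.cos(a),-.2466+.065*np.sin(a),.088])[0])
E
```

```text
time_s: 6.55
eef_pos: [0.5442, -0.2296, 0.187]
ee_rot: [-0.687, 0.727, 0.001, -0.001]
contact_force: [-0.4, 0.4, -0.8]
gripper_width: 0.0438
grip_force: 0.0
[ 0.5441913  -0.22964585  0.18697464] [-0.68700572  0.72664978  0.00142719 -0.00109074] 0.0437843115821834
0.9 [287.29703727 118.69409649]
1.0 [279.05322057 112.70951421]
1.1 [270.19879195 107.55646605]
1.2 [260.83399421 103.30804967]
1.3 [251.06865134 100.02576405]
```

View pics/wrist5.png

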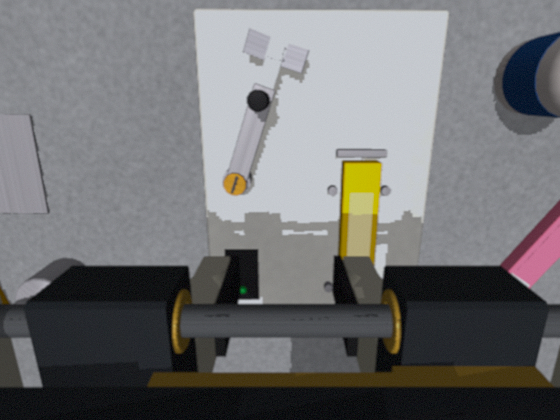

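```bash
python3 -m pendant '[{"delta_pos":[6,-40,-20],"twist":-0.15,"jaw":44},{"delta_pos":[12,-78,-40],"twist":-0.3,"jaw":44},{"delta_pos":[12,-78,-70],"twist":-0.35,"jaw":44},{"delta_pos":[12,-78,-75],"twist":-0.35,"jaw":44},{"delta_pos":[12,-78,-75],"twist":-0.35,"jaw":44}]'
python3 - <<'E'
from h import *
s=arm.state();print(s['eef_pos'],s['ee_rot'])
c=arm.camera('wrist');cv2.imwrite('pics/wrist6.png',c['image'])
print(project(c,[.557,-.3064,.088]))
E
```

```text
time_s: 7.1
eef_pos: [0.556, -0.3058, 0.1132]
ee_rot: [-0.552, 0.834, 0.001, -0.001]
contact_force: [0.3, -0.2, 0.0]
gripper_width: 0.0443
grip_force: 0.0
[ 0.55604115 -0.30580486  0.11316898] [-0.55190363  0.83390656  0.00105551 -0.00105998]
[[283.44460626 260.43205552]]
```

View pics/wrist6.png

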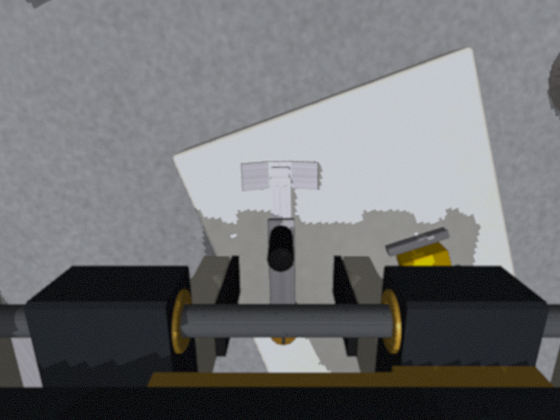

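Post top at (281,259), centred between the fingers and within 2 px of the prediction.

```bash
python3 -m pendant '[{"delta_pos":[0,0,-20],"twist":0,"jaw":44},{"delta_pos":[0,0,-36],"twist":0,"jaw":44},{"delta_pos":[0,0,-37],"twist":0,"jaw":44},{"delta_pos":[0,0,-37],"twist":0,"jaw":5},{"delta_pos":[0,0,-37],"twist":0,"jaw":5},{"delta_pos":[0,0,-37],"twist":0,"jaw":5},{"delta_pos":[0,0,-37],"twist":0,"jaw":5},{"delta_pos":[0,0,-37],"twist":0,"jaw":5}]' 20
python3 - <<'E'
from h import *
s=arm.state();p=s['eef_pos'];print(p,s['q'])
d=p[:2]*1e3-[582.4,-246.6];th0=(np.arctan2(d[1],d[0])-3.0916)%(2*np.pi);print('theta',th0,np.linalg.norm(d))
f=lambda t:np.array([582.4,-246.6])+65*np.array([np.cos(3.0916+t),np.sin(3.0916+t)])
for t in np.linspace(th0,0,11):print((f(t)-p[:2]*1e3).round(1),round(t-th0,3))
print('back')
for t in np.linspace(0,1.2,11):print((f(t)-f(0)).round(1),round(t,3))
E
```

```text
time_s: 7.95
eef_pos: [0.5576, -0.3068, 0.0778]
ee_rot: [-0.551, 0.835, -0.001, 0.0]
contact_force: [0.2, -0.1, 3.3]
gripper_width: 0.0135
grip_force: 20.0
[ 0.55763135 -0.30678663  0.07778793] [-1.96709114e-01  4.37096626e-01 -2.72523433e-01  3.08658014e-04
 -8.59959309e-01 -2.07274321e-01]
theta 1.230382004800762 65.08391900065504
[0.  0.1] 0.0
[-7.2  3.6] -0.123
[-13.9   7.9] -0.246
[-20.   13.1] -0.369
[-25.4  18.9] -0.492
[-30.1  25.4] -0.615
[-34.   32.4] -0.738
[-36.9  39.8] -0.861
[-39.   47.5] -0.984
[-40.1  55.4] -1.107
[-40.2  63.4] -1.23
back
[0. 0.] 0.0
[ 0.1 -7.8] 0.12
[  1.1 -15.5] 0.24
[  3.  -23.1] 0.36
[  5.8 -30.3] 0.48
[  9.5 -37.2] 0.6
[ 14.  -43.6] 0.72
[ 19.2 -49.4] 0.84
[ 25.  -54.6] 0.96
[ 31.5 -59. ] 1.08
[ 38.4 -62.6] 1.2
```

```bash
python3 -m pendant '[{"delta_pos":[-7,3.5,0],"twist":-0.12,"jaw":5},{"delta_pos":[-14,8,0],"twist":-0.25,"jaw":5},{"delta_pos":[-20,13,0],"twist":-0.37,"jaw":5},{"delta_pos":[-25.5,19,0],"twist":-0.49,"jaw":5},{"delta_pos":[-30,25.5,0],"twist":-0.62,"jaw":5},{"delta_pos":[-34,32.5,0],"twist":-0.74,"jaw":5},{"delta_pos":[-37,40,0],"twist":-0.86,"jaw":5},{"delta_pos":[-39,47.5,0],"twist":-0.98,"jaw":5},{"delta_pos":[-40,55.5,0],"twist":-1.11,"jaw":5},{"delta_pos":[-40,63.5,0],"twist":-1.23,"jaw":5}]' 30
python3 -m pendant '[{"delta_pos":[0,0,0],"twist":0,"jaw":5},{"delta_pos":[0,0,0],"twist":0,"jaw":5},{"delta_pos":[0,0,0],"twist":0,"jaw":5}]'
python3 - <<'E'
from h import *
c=arm.camera('wrist');cv2.imwrite('pics/wrist7.png',c['image'])
E
```

```text
time_s: 8.95
eef_pos: [0.5192, -0.2436, 0.0779]
ee_rot: [0.034, 0.999, -0.001, 0.002]
contact_force: [5.7, -5.5, -3.3]
gripper_width: 0.0132
grip_force: 30.0
time_s: 9.25
eef_pos: [0.5192, -0.2432, 0.0778]
ee_rot: [0.031, 1.0, -0.0, 0.002]
contact_force: [5.7, -0.1, -0.2]
gripper_width: 0.013
grip_force: 30.0
```

View pics/wrist7.png

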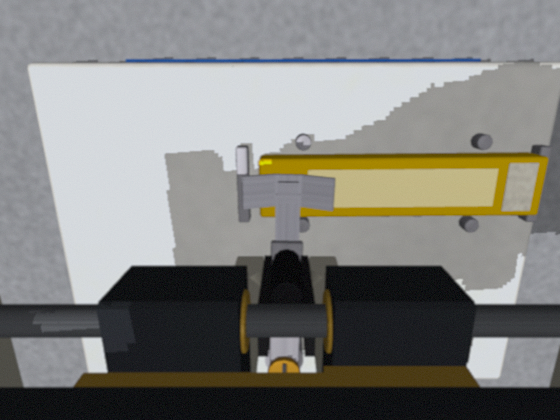

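The toe lies on the slide's -y end (285,190). I let go and wait.

```bash
W='' ; python3 -m pendant '[{"delta_pos":[0,0,0],"twist":0,"jaw":30},{"delta_pos":[0,0,0],"twist":0,"jaw":30},{"delta_pos":[0,0,0],"twist":0,"jaw":30},{"delta_pos":[0,0,0],"twist":0,"jaw":30},{"delta_pos":[0,0,0],"twist":0,"jaw":30},{"delta_pos":[0,0,0],"twist":0,"jaw":30},{"delta_pos":[0,0,0],"twist":0,"jaw":30},{"delta_pos":[0,0,0],"twist":0,"jaw":30},{"delta_pos":[0,0,0],"twist":0,"jaw":30},{"delta_pos":[0,0,0],"twist":0,"jaw":30}]'
python3 -m pendant '[{"delta_pos":[0,0,0],"twist":0,"jaw":30},{"delta_pos":[0,0,0],"twist":0,"jaw":30},{"delta_pos":[0,0,0],"twist":0,"jaw":30},{"delta_pos":[0,0,0],"twist":0,"jaw":30},{"delta_pos":[0,0,0],"twist":0,"jaw":30},{"delta_pos":[0,0,0],"twist":0,"jaw":30},{"delta_pos":[0,0,0],"twist":0,"jaw":30},{"delta_pos":[0,0,0],"twist":0,"jaw":30},{"delta_pos":[0,0,0],"twist":0,"jaw":30},{"delta_pos":[0,0,0],"twist":0,"jaw":30}]' >/dev/null
python3 -m pendant '[{"delta_pos":[0,0,0],"twist":0,"jaw":30},{"delta_pos":[0,0,0],"twist":0,"jaw":30},{"delta_pos":[0,0,0],"twist":0,"jaw":30},{"delta_pos":[0,0,0],"twist":0,"jaw":30},{"delta_pos":[0,0,0],"twist":0,"jaw":30},{"delta_pos":[0,0,0],"twist":0,"jaw":30},{"delta_pos":[0,0,0],"twist":0,"jaw":30},{"delta_pos":[0,0,0],"twist":0,"jaw":30},{"delta_pos":[0,0,0],"twist":0,"jaw":30},{"delta_pos":[0,0,0],"twist":0,"jaw":30}]' >/dev/null
python3 -m pendant '[{"delta_pos":[0,0,0],"twist":0,"jaw":30},{"delta_pos":[0,0,0],"twist":0,"jaw":30},{"delta_pos":[0,0,0],"twist":0,"jaw":30},{"delta_pos":[0,0,0],"twist":0,"jaw":30},{"delta_pos":[0,0,0],"twist":0,"jaw":30},{"delta_pos":[0,0,0],"twist":0,"jaw":30},{"delta_pos":[0,0,0],"twist":0,"jaw":5},{"delta_pos":[0,0,0],"twist":0,"jaw":5},{"delta_pos":[0,0,0],"twist":0,"jaw":5},{"delta_pos":[0,0,0],"twist":0,"jaw":5}]' 30
python3 -m pendant '[{"delta_pos":[0,-8,0],"twist":0.12,"jaw":5},{"delta_pos":[1,-15.5,0],"twist":0.24,"jaw":5},{"delta_pos":[3,-23,0],"twist":0.36,"jaw":5},{"delta_pos":[6,-30.5,0],"twist":0.48,"jaw":5},{"delta_pos":[9.5,-37,0],"twist":0.6,"jaw":5},{"delta_pos":[14,-43.5,0],"twist":0.72,"jaw":5},{"delta_pos":[19,-49.5,0],"twist":0.84,"jaw":5},{"delta_pos":[25,-54.5,0],"twist":0.96,"jaw":5},{"delta_pos":[31.5,-59,0],"twist":1.08,"jaw":5},{"delta_pos":[36.5,-62,0],"twist":1.17,"jaw":5}]'
python3 -m pendant '[{"delta_pos":[0,0,0],"twist":0,"jaw":5},{"delta_pos":[0,0,0],"twist":0,"jaw":40},{"delta_pos":[0,0,0],"twist":0,"jaw":44},{"delta_pos":[0,0,0],"twist":0,"jaw":44}]'
```

```text
time_s: 10.3
eef_pos: [0.5172, -0.2431, 0.077]
ee_rot: [0.032, 1.0, 0.0, -0.0]
contact_force: [0.2, -0.2, -0.3]
gripper_width: 0.0298
grip_force: 0.0
time_s: 13.3
eef_pos: [0.5172, -0.2431, 0.0771]
ee_rot: [0.032, 1.0, 0.0, -0.0]
contact_force: [-0.4, 1.1, 0.1]
gripper_width: 0.0137
grip_force: 3.0
time_s: 14.3
eef_pos: [0.5521, -0.3063, 0.077]
ee_rot: [-0.527, 0.85, 0.001, -0.002]
contact_force: [-5.5, -3.1, 3.8]
gripper_width: 0.0135
grip_force: 30.0
time_s: 14.7
eef_pos: [0.5538, -0.3049, 0.077]
ee_rot: [-0.526, 0.851, 0.0, 0.0]
contact_force: [0.8, -0.2, 0.6]
gripper_width: 0.0318
grip_force: 0.0
```

```bash
python3 -m pendant '[{"delta_pos":[0,0,45],"twist":0,"jaw":44},{"delta_pos":[0,0,80],"twist":0.05,"jaw":44},{"delta_pos":[-25,40,80],"twist":0.2,"jaw":50},{"delta_pos":[-50,80,80],"twist":0.35,"jaw":50},{"delta_pos":[-68.5,118,70],"twist":0.41,"jaw":50},{"delta_pos":[-68.5,118,40],"twist":0.41,"jaw":50},{"delta_pos":[-68.5,118,40],"twist":0.41,"jaw":50},{"delta_pos":[-68.5,118,40],"twist":0.41,"jaw":50}]'
python3 - <<'E'
from h import *
s=arm.state();print(s['eef_pos'],s['ee_rot'])
for n,z in (('wrist',.046),('top',.016)):
    c=arm.camera(n);cv2.imwrite(f'pics/{n}8.png',c['image'])
    for b in blobs(c,'yellow',z)+blobs(c,'blue',z):print(b)
E
```

```text
time_s: 15.5
eef_pos: [0.4855, -0.1871, 0.1174]
ee_rot: [-0.688, 0.726, 0.0, -0.0]
contact_force: [1.0, -0.7, 0.8]
gripper_width: 0.0501
grip_force: 0.0
[ 0.48550193 -0.18713641  0.11741994] [-6.87930015e-01  7.25776910e-01  1.19319029e-04 -3.96085751e-04]
{'px': array([287., 211.]), 'xy': (485.0, -193.9), 'L': 119, 'W': 30, 'ang': np.float64(1.513)}
{'px': array([318.,  90.]), 'xy': (907.3, -140.2), 'L': 148, 'W': 108, 'ang': np.float64(0.193)}
{'px': array([175., 229.]), 'xy': (504.9, 266.3), 'L': 176, 'W': 175, 'ang': np.float64(0.22)}
{'px': array([255., 175.]), 'xy': (652.6, 42.7), 'L': 136, 'W': 29, 'ang': np.float64(1.54)}
{'px': array([210., 133.]), 'xy': (774.6, 175.3), 'L': 69, 'W': 68, 'ang': np.float64(0.017)}
```

View pics/wrist8.png

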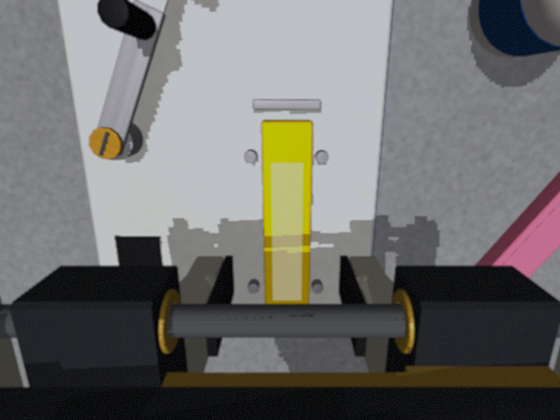

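The slide lies in the nest, shifted about 3.5 mm towards +y (end edge at (287,121)). The clip is swung clear.

```bash
python3 -m pendant '[{"delta_pos":[0,3.5,-35],"twist":0,"jaw":50},{"delta_pos":[0,3.5,-60],"twist":0,"jaw":50},{"delta_pos":[0,3.5,-68],"twist":0,"jaw":50},{"delta_pos":[0,3.5,-68],"twist":0,"jaw":20},{"delta_pos":[0,3.5,-68],"twist":0,"jaw":20},{"delta_pos":[0,3.5,-68],"twist":0,"jaw":20},{"delta_pos":[0,3.5,-68],"twist":0,"jaw":20},{"delta_pos":[0,3.5,-68],"twist":0,"jaw":20}]' 40
python3 -m pendant '[{"delta_pos":[0,0,40],"twist":0,"jaw":20},{"delta_pos":[0,0,80],"twist":0,"jaw":20},{"delta_pos":[0,0,80],"twist":0,"jaw":20},{"delta_pos":[0,0,80],"twist":0,"jaw":20}]'
python3 - <<'E'
from h import *
s=arm.state();print(s['q'])
c=arm.camera('top')
hsv=cv2.cvtColor(c['image'],cv2.COLOR_BGR2HSV)
tray=[b for b in blobs(c,'blue',.004) if b['L']>150];print(tray)
# grey slides inside the tray region
roi=np.zeros(hsv.shape[:2],np.uint8);roi[185:265,138:220]=255
m=cv2.inRange(hsv,(0,0,80),(179,90,255))&roi
k=max(cv2.findContours(cv2.inRange(hsv,*R['blue'])&roi,0,2)[0],key=cv2.contourArea)
hull=np.zeros_like(roi);cv2.fillPoly(hull,[cv2.convexHull(k)],255);hull=cv2.erode(hull,np.ones((5,5)))
m=cv2.morphologyEx(m&hull,cv2.MORPH_OPEN,np.ones((5,5)))
for k in cv2.findContours(m,0,1)[0]:
    if cv2.contourArea(k)>100: print(cv2.minAreaRect((plane(c,k[:,0],.02)[:,:2]*1000).astype(np.float32)))
E
```

```text
time_s: 16.4
eef_pos: [0.486, -0.1838, 0.0503]
ee_rot: [-0.688, 0.726, -0.001, 0.001]
contact_force: [-1.6, -1.0, 7.4]
gripper_width: 0.0295
grip_force: 40.0
time_s: 16.8
eef_pos: [0.4857, -0.1834, 0.1303]
ee_rot: [-0.688, 0.726, -0.001, 0.001]
contact_force: [-1.0, 0.4, -2.4]
gripper_width: 0.0295
grip_force: 40.0
[ 1.71449119e-02  2.05075785e-01 -4.80207857e-01 -4.41823998e-04
 -8.82401808e-01 -7.09689939e-02]
[{'px': array([174., 229.]), 'xy': (505.8, 269.2), 'L': 177, 'W': 177, 'ang': np.float64(-1.351)}]
((561.9283447265625, 239.34608459472656), (30.924720764160156, 55.189754486083984), 11.835813522338867)
```

```bash
python3 -m pendant '[{"delta_pos":[5,45,0],"twist":-0.14,"jaw":20},{"delta_pos":[10,90,0],"twist":-0.28,"jaw":20},{"delta_pos":[15,135,0],"twist":-0.42,"jaw":20},{"delta_pos":[20,180,0],"twist":-0.56,"jaw":20},{"delta_pos":[25,225,0],"twist":-0.7,"jaw":20},{"delta_pos":[29,270,0],"twist":-0.84,"jaw":20},{"delta_pos":[29,315,0],"twist":-0.98,"jaw":20},{"delta_pos":[29,360,0],"twist":-1.12,"jaw":20},{"delta_pos":[29,402,0],"twist":-1.25,"jaw":20},{"delta_pos":[29,402,0],"twist":-1.307,"jaw":20}]'
python3 -m pendant '[{"delta_pos":[0,0,-30],"twist":0,"jaw":20},{"delta_pos":[0,0,-30],"twist":0,"jaw":20},{"delta_pos":[0,0,-30],"twist":0,"jaw":20}]'
python3 - <<'E'
from h import *
s=arm.state();print(s['eef_pos'],s['ee_rot'])
c=arm.camera('wrist');cv2.imwrite('pics/wrist9.png',c['image'])
for b in blobs(c,'yellow',s['eef_pos'][2]-.0493+.046):print(b)
E
```

```text
time_s: 17.85
eef_pos: [0.5139, 0.2228, 0.1275]
ee_rot: [-0.104, 0.995, -0.0, -0.0]
contact_force: [0.0, -0.6, -0.9]
gripper_width: 0.0296
grip_force: 40.0
time_s: 18.15
eef_pos: [0.5134, 0.2176, 0.0979]
ee_rot: [-0.105, 0.994, -0.001, -0.001]
contact_force: [0.9, -0.4, -0.4]
gripper_width: 0.0293
grip_force: 40.0
[0.51336114 0.21759063 0.0979336 ] [-0.10489811  0.9944812  -0.00116186 -0.00147857]
{'px': array([313., 374.]), 'xy': (552.0, 241.6), 'L': 195, 'W': 28, 'ang': np.float64(-1.36)}
{'px': array([286., 215.]), 'xy': (483.9, 212.1), 'L': 82, 'W': 30, 'ang': np.float64(0.211)}
```

View pics/wrist9.png

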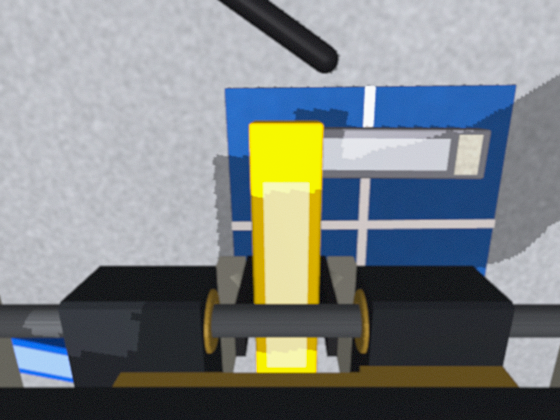

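The slide is held over the tray. Tray corners are at (226,88) and (515,86), the cross centre at (364,225) and the near grey slide's right end at (490,130)-(484,178).

```bash
python3 - <<'E'
from h import *
c=arm.camera('wrist')
w=plane(c,[(226,88),(515,86),(364,225)],.004)*1000;print(w.round(1))
d=w[0]-w[1];print(np.linalg.norm(d),'y ang',np.arctan2(d[1],d[0]))
print('grey end',plane(c,[(490,130),(484,178)],.02)*1000)
print('slide end',plane(c,[(286,123)],.0979-.0493+.046)*1000)
E
```

```text
[[438.3 164.4   4. ]
 [400.1 339.3   4. ]
 [507.5 272.6   4. ]]
179.04310506248765 y ang -1.355844671839047
grey end [[428.91730657 325.3280156   20.        ]
 [457.31025063 332.48639984  20.        ]]
slide end [[445.29119907 204.13039906  94.6       ]]
```

```bash
python3 -m pendant '[{"delta_pos":[4,3.5,-15],"twist":0,"jaw":20},{"delta_pos":[4,3.5,-35],"twist":0,"jaw":20},{"delta_pos":[4,3.5,-48],"twist":0,"jaw":20},{"delta_pos":[4,3.5,-55],"twist":0,"jaw":20},{"delta_pos":[4,3.5,-57],"twist":0,"jaw":20},{"delta_pos":[4,3.5,-57],"twist":0,"jaw":20},{"delta_pos":[4,3.5,-57],"twist":0,"jaw":20}]'
```

```text
time_s: 18.95
eef_pos: [0.5186, 0.2222, 0.0427]
ee_rot: [-0.105, 0.994, 0.0, 0.0]
contact_force: [0.1, 0.6, -1.2]
gripper_width: 0.0296
grip_force: 40.0
```

```bash
python3 -m pendant '[{"delta_pos":[0,0,-1],"twist":0,"jaw":20},{"delta_pos":[0,0,-2],"twist":0,"jaw":20},{"delta_pos":[0,0,-2.5],"twist":0,"jaw":20},{"delta_pos":[0,0,-2.5],"twist":0,"jaw":20}]'
python3 -m pendant '[{"delta_pos":[0,0,0],"twist":0,"jaw":40},{"delta_pos":[0,0,0],"twist":0,"jaw":44},{"delta_pos":[0,0,0],"twist":0,"jaw":44},{"delta_pos":[0,0,40],"twist":0,"jaw":44},{"delta_pos":[0,0,85],"twist":0,"jaw":44},{"delta_pos":[40,-20,120],"twist":0,"jaw":44},{"delta_pos":[60,-50,120],"twist":0,"jaw":60},{"delta_pos":[60,-50,120],"twist":0,"jaw":60}]'
python3 - <<'E'
from h import *
s=arm.state();print(s['eef_pos'],s['ee_rot'])
for n,z in (('wrist',.036),('top',.036)):
    c=arm.camera(n);cv2.imwrite(f'pics/{n}10.png',c['image'])
    for b in blobs(c,'yellow',z):print(n,b)
    for b in blobs(c,'blue',.016):print(n,b)
E
```

```text
time_s: 19.35
eef_pos: [0.5184, 0.2221, 0.0404]
ee_rot: [-0.105, 0.994, 0.0, 0.0]
contact_force: [-1.5, -1.1, 5.5]
gripper_width: 0.0296
grip_force: 40.0
time_s: 20.15
eef_pos: [0.5809, 0.1698, 0.1611]
ee_rot: [-0.103, 0.995, 0.0, 0.001]
contact_force: [-0.3, 0.3, -1.1]
gripper_width: 0.0548
grip_force: 0.0
[0.58089519 0.16978477 0.16110529] [-1.03463214e-01  9.94632146e-01  4.13649169e-04  1.44419063e-03]
wrist {'px': array([493., 377.]), 'xy': (699.4, 385.2), 'L': 58, 'W': 18, 'ang': np.float64(-1.362)}
wrist {'px': array([374., 129.]), 'xy': (518.0, 222.2), 'L': 139, 'W': 32, 'ang': np.float64(0.208)}
wrist {'px': array([362., 232.]), 'xy': (595.2, 239.7), 'L': 82, 'W': 8, 'ang': np.float64(-1.364)}
wrist {'px': array([118., 246.]), 'xy': (653.9, 43.0), 'L': 140, 'W': 31, 'ang': np.float64(1.543)}
wrist {'px': array([487., 223.]), 'xy': (572.9, 338.9), 'L': 77, 'W': 34, 'ang': np.float64(-0.86)}
wrist {'px': array([411., 104.]), 'xy': (489.9, 248.9), 'L': 30, 'W': 19, 'ang': np.float64(0.208)}
wrist {'px': array([358.,  52.]), 'xy': (471.4, 212.2), 'L': 83, 'W': 82, 'ang': np.float64(-1.353)}
wrist {'px': array([498.,  56.]), 'xy': (448.9, 300.0), 'L': 83, 'W': 77, 'ang': np.float64(-1.351)}
top {'px': array([318.,  90.]), 'xy': (900.1, -138.2), 'L': 146, 'W': 106, 'ang': np.float64(0.198)}
top {'px': array([200., 239.]), 'xy': (460.4, 192.7), 'L': 122, 'W': 67, 'ang': np.float64(-0.599)}
top {'px': array([257., 175.]), 'xy': (652.4, 36.3), 'L': 123, 'W': 29, 'ang': np.float64(1.54)}
top {'px': array([210., 133.]), 'xy': (774.6, 175.3), 'L': 69, 'W': 68, 'ang': np.float64(0.017)}
```

View pics/wrist10.png

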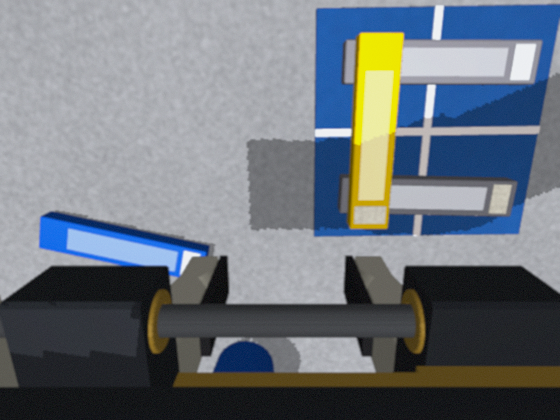

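Yellow lies in its place on layer 2, and blue is at (125,245). The gripper body may be tight against the tape dispenser when I grip blue, so I measure that first.

```bash
python3 - <<'E'
from h import *
ims=[]
for n,(r0,r1,c0,c1) in (('top',(95,155,225,300)),('side',(180,240,150,225))):
    c=arm.camera(n);ims.append(cv2.resize(c['image'][r0:r1,c0:c1],None,fx=5,fy=5))
    m=cv2.inRange(cv2.cvtColor(c['image'],cv2.COLOR_BGR2HSV),(0,140,60),(8,255,255))
    k=max([k for k in cv2.findContours(m[r0:r1,c0:c1],0,1)[0]],key=cv2.contourArea)[:,0]+[c0,r0]
    for z in(0,.02,.05):
        w=plane(c,k,z)[:,:2]*1000;i=w[:,0].argmin();print(n,z,'min x',w[i].round(),k[i],cv2.minAreaRect(w.astype(np.float32)))
cv2.imwrite('pics/tape.png',np.hstack(ims))
E
```

```text
top 0 min x [757.  45.] [255 141] ((806.3065795898438, 30.717300415039062), (62.08147430419922, 93.02488708496094), 37.17680740356445)
top 0.02 min x [752.  44.] [255 141] ((801.1490478515625, 29.895172119140625), (61.09910583496094, 91.5528564453125), 37.17688751220703)
top 0.05 min x [746.  42.] [255 141] ((793.4127807617188, 28.661865234375), (59.625518798828125, 89.3448715209961), 37.17687225341797)
side 0 min x [758.  52.] [188 227] ((802.0966796875, 32.446189880371094), (47.37947082519531, 92.73994445800781), 49.05402374267578)
side 0.02 min x [740.  73.] [188 227] ((783.7022094726562, 54.097381591796875), (46.234954833984375, 90.49966430664062), 49.053993225097656)
side 0.05 min x [714. 105.] [188 227] ((756.1102905273438, 86.57422637939453), (44.51817321777344, 87.1391830444336), 49.05397415161133)
```

View pics/tape.png

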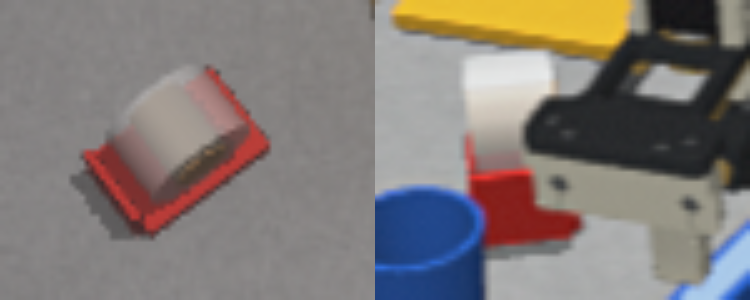

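```bash
python3 -m pendant '[{"delta_pos":[20,-30,0],"twist":0.14,"jaw":55},{"delta_pos":[40,-60,0],"twist":0.28,"jaw":55},{"delta_pos":[60,-90,0],"twist":0.42,"jaw":55},{"delta_pos":[75,-128,0],"twist":0.56,"jaw":55},{"delta_pos":[75,-128,0],"twist":0.7,"jaw":55},{"delta_pos":[75,-128,0],"twist":0.84,"jaw":55},{"delta_pos":[75,-128,0],"twist":0.98,"jaw":55},{"delta_pos":[75,-128,0],"twist":1.12,"jaw":55},{"delta_pos":[75,-128,-20],"twist":1.26,"jaw":55},{"delta_pos":[75,-128,-50],"twist":1.335,"jaw":55}]'
python3 -m pendant '[{"delta_pos":[0,0,0],"twist":0,"jaw":55},{"delta_pos":[0,0,0],"twist":0,"jaw":55}]'
python3 - <<'E'
from h import *
c=arm.camera('wrist');cv2.imwrite('pics/wrist11.png',c['image'])
for b in blobs(c,'blue',.016):print(b)
m=plane(c,[(280,300)],.016);print(m)
E
```

```text
time_s: 21.35
eef_pos: [0.654, 0.0454, 0.1106]
ee_rot: [-0.7, 0.714, -0.001, 0.002]
contact_force: [0.3, -0.6, -0.8]
gripper_width: 0.0549
grip_force: 0.0
time_s: 21.55
eef_pos: [0.6527, 0.0444, 0.1093]
ee_rot: [-0.697, 0.717, 0.0, -0.001]
contact_force: [0.2, -0.8, 0.5]
gripper_width: 0.0552
grip_force: 0.0
{'px': array([284., 206.]), 'xy': (653.8, 41.8), 'L': 137, 'W': 30, 'ang': np.float64(1.542)}
[[0.65902602 0.10766407 0.016     ]]
```

```bash
python3 -m pendant '[{"delta_pos":[1,-1.5,-40],"twist":0,"jaw":55},{"delta_pos":[1,-1.5,-75],"twist":0,"jaw":55},{"delta_pos":[1,-1.5,-90],"twist":0,"jaw":55},{"delta_pos":[1,-1.5,-90],"twist":0,"jaw":55},{"delta_pos":[1,-1.5,-90],"twist":0,"jaw":20},{"delta_pos":[1,-1.5,-90],"twist":0,"jaw":20},{"delta_pos":[1,-1.5,-90],"twist":0,"jaw":20},{"delta_pos":[1,-1.5,-90],"twist":0,"jaw":20},{"delta_pos":[1,-1.5,-90],"twist":0,"jaw":20}]' 40
```

```text
time_s: 22.5
eef_pos: [0.6547, 0.0426, 0.0209]
ee_rot: [-0.698, 0.716, -0.0, 0.001]
contact_force: [-1.9, 1.5, 6.9]
gripper_width: 0.0295
grip_force: 40.0
```

```bash
python3 -m pendant '[{"delta_pos":[0,0,40],"twist":0,"jaw":20},{"delta_pos":[0,0,80],"twist":0,"jaw":20},{"delta_pos":[-27,-37,80],"twist":-0.02,"jaw":20},{"delta_pos":[-54,-74,80],"twist":-0.02,"jaw":20},{"delta_pos":[-82,-111,80],"twist":-0.02,"jaw":20},{"delta_pos":[-110,-148,80],"twist":-0.02,"jaw":20},{"delta_pos":[-138,-185,80],"twist":-0.02,"jaw":20},{"delta_pos":[-163,-220,80],"twist":-0.02,"jaw":20},{"delta_pos":[-169.5,-229,80],"twist":-0.02,"jaw":20},{"delta_pos":[-169.5,-229,80],"twist":-0.02,"jaw":20}]'
python3 -m pendant '[{"delta_pos":[0,0,0],"twist":0,"jaw":20}]'
python3 - <<'E'
from h import *
s=arm.state()
c=arm.camera('wrist');cv2.imwrite('pics/wrist12.png',c['image'])
for b in blobs(c,'blue',s['eef_pos'][2]-.0209+.016):print(b)
E
```

```text
time_s: 23.5
eef_pos: [0.4835, -0.1879, 0.0999]
ee_rot: [-0.69, 0.724, -0.0, 0.0]
contact_force: [0.3, -0.3, -1.7]
gripper_width: 0.0294
grip_force: 40.0
time_s: 23.6
eef_pos: [0.4853, -0.1865, 0.0999]
ee_rot: [-0.69, 0.723, -0.0, 0.0]
contact_force: [-0.8, 1.2, -1.8]
gripper_width: 0.0294
grip_force: 40.0
{'px': array([286., 359.]), 'xy': (487.5, -145.9), 'L': 29, 'W': 19, 'ang': np.float64(-0.046)}
{'px': array([286., 215.]), 'xy': (484.1, -215.1), 'L': 81, 'W': 30, 'ang': np.float64(1.522)}
```

View pics/wrist12.png

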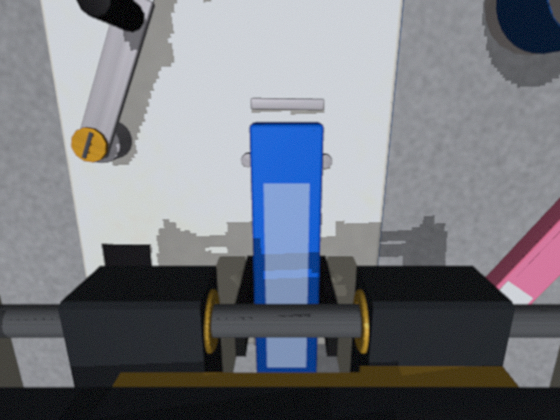

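Blue hangs over the nest, aligned: its end is at (286,123), the stop at (287,104).

```bash
python3 -m pendant '[{"delta_pos":[0,-1,-20],"twist":0,"jaw":20},{"delta_pos":[0,-1,-34],"twist":0,"jaw":20},{"delta_pos":[0,-1,-43],"twist":0,"jaw":20},{"delta_pos":[0,-1,-47],"twist":0,"jaw":20},{"delta_pos":[0,-1,-49],"twist":0,"jaw":20},{"delta_pos":[0,-1,-49.5],"twist":0,"jaw":20},{"delta_pos":[0,-1,-49.5],"twist":0,"jaw":20}]'
python3 -m pendant '[{"delta_pos":[0,0,0],"twist":0,"jaw":44},{"delta_pos":[0,0,0],"twist":0,"jaw":44},{"delta_pos":[0,0,0],"twist":0,"jaw":44},{"delta_pos":[0,0,40],"twist":0,"jaw":44},{"delta_pos":[0,0,90],"twist":0,"jaw":44},{"delta_pos":[20,-20,120],"twist":0,"jaw":44},{"delta_pos":[60,-40,135],"twist":0,"jaw":44},{"delta_pos":[60,-40,135],"twist":0,"jaw":44},{"delta_pos":[60,-40,135],"twist":0,"jaw":44}]'
python3 - <<'E'
from h import *
s=arm.state();print(s['eef_pos'],s['ee_rot'])
c=arm.camera('wrist');cv2.imwrite('pics/wrist13.png',c['image'])
for b in blobs(c,'blue',.046):print(b)
m=cv2.inRange(c['image'],(0,0,0),(45,45,45));m[240:]=0
for k in cv2.findContours(m,0,1)[0]:
    if cv2.contourArea(k)>60:print(cv2.minEnclosingCircle(k),cv2.contourArea(k),plane(c,[cv2.minEnclosingCircle(k)[0]],.088)*1000)
E
```

```text
time_s: 24.35
eef_pos: [0.4851, -0.1872, 0.0509]
ee_rot: [-0.691, 0.723, -0.0, 0.0]
contact_force: [-3.2, 3.2, 3.9]
gripper_width: 0.0296
grip_force: 40.0
time_s: 25.25
eef_pos: [0.5451, -0.228, 0.1847]
ee_rot: [-0.69, 0.724, 0.0, 0.0]
contact_force: [-0.4, 1.4, -0.4]
gripper_width: 0.0438
grip_force: 0.0
[ 0.54506468 -0.22797193  0.18473427] [-6.90271350e-01  7.23550583e-01  1.25960987e-04  3.47095039e-05]
{'px': array([363., 212.]), 'xy': (484.3, -211.8), 'L': 90, 'W': 30, 'ang': np.float64(1.526)}
((268.3711242675781, 101.06700897216797), 10.06576919555664) 219.5 [[ 552.73761148 -305.34263934   88.        ]]
((528.1288452148438, 92.64410400390625), 26.023656845092773) 891.0 [[ 389.77761776 -302.45164023   88.        ]]
```

```bash
python3 -m pendant '[{"delta_pos":[4,-40,-20],"twist":-0.14,"jaw":44},{"delta_pos":[8.5,-77,-30],"twist":-0.28,"jaw":44},{"delta_pos":[8.5,-77,-50],"twist":-0.41,"jaw":44},{"delta_pos":[8.5,-77,-60],"twist":-0.41,"jaw":44},{"delta_pos":[8.5,-77,-60],"twist":-0.41,"jaw":44},{"delta_pos":[8.5,-77,-90],"twist":-0.41,"jaw":44},{"delta_pos":[8.5,-77,-107],"twist":-0.41,"jaw":44},{"delta_pos":[8.5,-77,-107],"twist":-0.41,"jaw":5},{"delta_pos":[8.5,-77,-107],"twist":-0.41,"jaw":5},{"delta_pos":[8.5,-77,-107],"twist":-0.41,"jaw":5}]' 30
python3 -m pendant '[{"delta_pos":[0,0,0],"twist":0,"jaw":5},{"delta_pos":[0,0,0],"twist":0,"jaw":5},{"delta_pos":[0,0,0],"twist":0,"jaw":5}]'
```

```text
time_s: 26.3
eef_pos: [0.5542, -0.3045, 0.0798]
ee_rot: [-0.53, 0.848, -0.001, 0.001]
contact_force: [-0.6, -0.2, 0.3]
gripper_width: 0.0254
grip_force: 0.0
time_s: 26.6
eef_pos: [0.5538, -0.3047, 0.0792]
ee_rot: [-0.529, 0.849, -0.001, 0.001]
contact_force: [-0.1, 1.3, 5.7]
gripper_width: 0.0134
grip_force: 30.0
```

```bash
python3 -m pendant '[{"delta_pos":[-6.5,3.5,0],"twist":-0.115,"jaw":5},{"delta_pos":[-12.5,8,0],"twist":-0.235,"jaw":5},{"delta_pos":[-18.5,13.5,0],"twist":-0.355,"jaw":5},{"delta_pos":[-23.5,19.5,0],"twist":-0.475,"jaw":5},{"delta_pos":[-27.5,26,0],"twist":-0.595,"jaw":5},{"delta_pos":[-31,33,0],"twist":-0.715,"jaw":5},{"delta_pos":[-33.5,40.5,0],"twist":-0.835,"jaw":5},{"delta_pos":[-35.5,48,0],"twist":-0.955,"jaw":5},{"delta_pos":[-36,55.5,0],"twist":-1.075,"jaw":5},{"delta_pos":[-36,61.5,0],"twist":-1.165,"jaw":5}]'
python3 -m pendant '[{"delta_pos":[0,0,0],"twist":0,"jaw":5},{"delta_pos":[0,0,0],"twist":0,"jaw":5},{"delta_pos":[0,0,0],"twist":0,"jaw":5}]'
python3 - <<'E'
from h import *
c=arm.camera('wrist');cv2.imwrite('pics/wrist14.png',c['image'])
for b in blobs(c,'blue',.046):print(b)
a=cv2.imread('pics/wrist7.png');d=cv2.absdiff(a,c['image']).max(2)[150:260,230:350]
print('toe region diff to yellow run',(d[25:60,15:100]>50).mean())
E
```

```text
time_s: 27.6
eef_pos: [0.5195, -0.2436, 0.0794]
ee_rot: [0.027, 1.0, -0.001, 0.002]
contact_force: [4.4, -4.5, -0.9]
gripper_width: 0.013
grip_force: 30.0
time_s: 27.9
eef_pos: [0.5195, -0.2433, 0.0793]
ee_rot: [0.023, 1.0, -0.0, 0.002]
contact_force: [4.9, 0.9, 4.6]
gripper_width: 0.0133
grip_force: 30.0
{'px': array([407., 185.]), 'xy': (485.1, -183.3), 'L': 140, 'W': 29, 'ang': np.float64(1.519)}
{'px': array([306.,  60.]), 'xy': (424.0, -229.0), 'L': 158, 'W': 1, 'ang': np.float64(1.51)}
toe region diff to yellow run 0.04907563025210084
```

The toe region matches the yellow run, so blue is clipped. I've also now viewed 15 pictures, one over the limit of 14, so I'll check by numbers only from here.

```bash
python3 -m pendant '[{"delta_pos":[0,0,0],"twist":0,"jaw":30},{"delta_pos":[0,0,0],"twist":0,"jaw":30},{"delta_pos":[0,0,0],"twist":0,"jaw":30},{"delta_pos":[0,0,0],"twist":0,"jaw":30},{"delta_pos":[0,0,0],"twist":0,"jaw":30},{"delta_pos":[0,0,0],"twist":0,"jaw":30},{"delta_pos":[0,0,0],"twist":0,"jaw":30},{"delta_pos":[0,0,0],"twist":0,"jaw":30},{"delta_pos":[0,0,0],"twist":0,"jaw":30},{"delta_pos":[0,0,0],"twist":0,"jaw":30}]'
python3 -m pendant '[{"delta_pos":[0,0,0],"twist":0,"jaw":30},{"delta_pos":[0,0,0],"twist":0,"jaw":30},{"delta_pos":[0,0,0],"twist":0,"jaw":30},{"delta_pos":[0,0,0],"twist":0,"jaw":30},{"delta_pos":[0,0,0],"twist":0,"jaw":30},{"delta_pos":[0,0,0],"twist":0,"jaw":30},{"delta_pos":[0,0,0],"twist":0,"jaw":30},{"delta_pos":[0,0,0],"twist":0,"jaw":30},{"delta_pos":[0,0,0],"twist":0,"jaw":30},{"delta_pos":[0,0,0],"twist":0,"jaw":30}]' >/dev/null
python3 -m pendant '[{"delta_pos":[0,0,0],"twist":0,"jaw":30},{"delta_pos":[0,0,0],"twist":0,"jaw":30},{"delta_pos":[0,0,0],"twist":0,"jaw":30},{"delta_pos":[0,0,0],"twist":0,"jaw":30},{"delta_pos":[0,0,0],"twist":0,"jaw":30},{"delta_pos":[0,0,0],"twist":0,"jaw":30},{"delta_pos":[0,0,0],"twist":0,"jaw":30},{"delta_pos":[0,0,0],"twist":0,"jaw":30},{"delta_pos":[0,0,0],"twist":0,"jaw":30},{"delta_pos":[0,0,0],"twist":0,"jaw":30}]' >/dev/null
python3 -m pendant '[{"delta_pos":[0,0,0],"twist":0,"jaw":30},{"delta_pos":[0,0,0],"twist":0,"jaw":30},{"delta_pos":[0,0,0],"twist":0,"jaw":30},{"delta_pos":[0,0,0],"twist":0,"jaw":30},{"delta_pos":[0,0,0],"twist":0,"jaw":30},{"delta_pos":[0,0,0],"twist":0,"jaw":30},{"delta_pos":[0,0,0],"twist":0,"jaw":5},{"delta_pos":[0,0,0],"twist":0,"jaw":5},{"delta_pos":[0,0,0],"twist":0,"jaw":5},{"delta_pos":[0,0,0],"twist":0,"jaw":5}]' 30
python3 -m pendant '[{"delta_pos":[0,-8,0],"twist":0.12,"jaw":5},{"delta_pos":[1,-15.5,0],"twist":0.24,"jaw":5},{"delta_pos":[3,-23,0],"twist":0.36,"jaw":5},{"delta_pos":[6,-30.5,0],"twist":0.48,"jaw":5},{"delta_pos":[9.5,-37,0],"twist":0.6,"jaw":5},{"delta_pos":[14,-43.5,0],"twist":0.72,"jaw":5},{"delta_pos":[19,-49.5,0],"twist":0.84,"jaw":5},{"delta_pos":[25,-54.5,0],"twist":0.96,"jaw":5},{"delta_pos":[31.5,-59,0],"twist":1.08,"jaw":5},{"delta_pos":[36.5,-62,0],"twist":1.17,"jaw":5}]'
python3 -m pendant '[{"delta_pos":[0,0,0],"twist":0,"jaw":5},{"delta_pos":[0,0,0],"twist":0,"jaw":40},{"delta_pos":[0,0,0],"twist":0,"jaw":44},{"delta_pos":[0,0,0],"twist":0,"jaw":44}]'
python3 -m pendant '[{"delta_pos":[0,0,45],"twist":0,"jaw":44},{"delta_pos":[0,0,80],"twist":0.05,"jaw":44},{"delta_pos":[-25,40,80],"twist":0.2,"jaw":50},{"delta_pos":[-50,80,80],"twist":0.35,"jaw":50},{"delta_pos":[-68.5,121,70],"twist":0.41,"jaw":50},{"delta_pos":[-68.5,121,40],"twist":0.41,"jaw":50},{"delta_pos":[-68.5,121,40],"twist":0.41,"jaw":50},{"delta_pos":[-68.5,121,40],"twist":0.41,"jaw":50}]'
python3 - <<'E'
from h import *
c=arm.camera('wrist');cv2.imwrite('pics/wrist15.png',c['image'])
for b in blobs(c,'blue',.046):print(b)
m=cv2.inRange(c['image'],(0,0,0),(45,45,45));m[230:]=0
for k in cv2.findContours(m,0,1)[0]:
    if cv2.contourArea(k)>60:print(cv2.boundingRect(k))
E
```

```text
time_s: 28.95
eef_pos: [0.5172, -0.2431, 0.0781]
ee_rot: [0.025, 1.0, 0.0, 0.0]
contact_force: [0.6, -0.3, -0.6]
gripper_width: 0.03
grip_force: 0.0
time_s: 31.95
eef_pos: [0.5172, -0.2431, 0.0781]
ee_rot: [0.025, 1.0, -0.0, 0.0]
contact_force: [-0.4, -0.2, -0.2]
gripper_width: 0.0132
grip_force: 30.0
time_s: 32.95
eef_pos: [0.5523, -0.3064, 0.078]
ee_rot: [-0.533, 0.846, 0.0, -0.001]
contact_force: [-4.3, -4.1, 2.4]
gripper_width: 0.0127
grip_force: 30.0
time_s: 33.35
eef_pos: [0.5538, -0.3049, 0.078]
ee_rot: [-0.531, 0.847, 0.0, 0.0]
contact_force: [0.3, 0.2, -0.1]
gripper_width: 0.0314
grip_force: 0.0
time_s: 34.15
eef_pos: [0.4855, -0.1841, 0.1184]
ee_rot: [-0.693, 0.721, 0.0, -0.0]
contact_force: [-0.5, -0.1, 1.2]
gripper_width: 0.0503
grip_force: 0.0
{'px': array([287., 207.]), 'xy': (484.7, -192.6), 'L': 122, 'W': 29, 'ang': np.float64(1.522)}
(482, 0, 78, 54)
(101, 0, 56, 31)
```

```bash
python3 -m pendant '[{"delta_pos":[0,0.5,-35],"twist":0,"jaw":50},{"delta_pos":[0,0.5,-60],"twist":0,"jaw":50},{"delta_pos":[0,0.5,-68.5],"twist":0,"jaw":50},{"delta_pos":[0,0.5,-68.5],"twist":0,"jaw":20},{"delta_pos":[0,0.5,-68.5],"twist":0,"jaw":20},{"delta_pos":[0,0.5,-68.5],"twist":0,"jaw":20},{"delta_pos":[0,0.5,-68.5],"twist":0,"jaw":20},{"delta_pos":[0,0.5,-68.5],"twist":0,"jaw":20}]' 40
python3 -m pendant '[{"delta_pos":[0,0,40],"twist":0,"jaw":20},{"delta_pos":[0,0,80],"twist":0,"jaw":20},{"delta_pos":[0,0,80],"twist":0,"jaw":20},{"delta_pos":[0,0,80],"twist":0,"jaw":20}]'
```

```text
time_s: 35.0
eef_pos: [0.486, -0.1838, 0.0508]
ee_rot: [-0.693, 0.721, -0.001, 0.001]
contact_force: [-1.6, -1.6, 7.1]
gripper_width: 0.0293
grip_force: 40.0
time_s: 35.4
eef_pos: [0.4857, -0.1834, 0.1306]
ee_rot: [-0.692, 0.722, -0.001, 0.001]
contact_force: [0.4, -0.9, -2.5]
gripper_width: 0.0294
grip_force: 40.0
```

```bash
python3 -m pendant '[{"delta_pos":[0,45,0],"twist":-0.14,"jaw":20},{"delta_pos":[0,90,0],"twist":-0.28,"jaw":20},{"delta_pos":[1,135,0],"twist":-0.42,"jaw":20},{"delta_pos":[2,180,0],"twist":-0.56,"jaw":20},{"delta_pos":[3,225,0],"twist":-0.7,"jaw":20},{"delta_pos":[4,270,0],"twist":-0.84,"jaw":20},{"delta_pos":[5,315,0],"twist":-0.98,"jaw":20},{"delta_pos":[7,360,0],"twist":-1.12,"jaw":20},{"delta_pos":[9,405,0],"twist":-1.25,"jaw":20},{"delta_pos":[11,450,0],"twist":-1.305,"jaw":20}]'
python3 -m pendant '[{"delta_pos":[0,40,-10],"twist":0,"jaw":20},{"delta_pos":[0,53.5,-30],"twist":0,"jaw":20},{"delta_pos":[0,53.5,-30],"twist":0,"jaw":20},{"delta_pos":[0,53.5,-30],"twist":0,"jaw":20}]'
python3 - <<'E'
from h import *
s=arm.state();print(s['eef_pos'],s['ee_rot'])
c=arm.camera('wrist');cv2.imwrite('pics/wrist16.png',c['image'])
h=s['eef_pos'][2]-.0508+.046
for b in blobs(c,'blue',h):print('blue',b)
for b in blobs(c,'yellow',.036):print('yel',b)
E
```

```text
time_s: 36.4
eef_pos: [0.495, 0.268, 0.128]
ee_rot: [-0.109, 0.994, -0.001, -0.001]
contact_force: [1.6, -0.1, -0.6]
gripper_width: 0.0297
grip_force: 40.0
time_s: 36.8
eef_pos: [0.4951, 0.319, 0.0978]
ee_rot: [-0.112, 0.994, -0.001, -0.001]
contact_force: [-0.3, -0.9, -0.5]
gripper_width: 0.0295
grip_force: 40.0
[0.49514313 0.31899959 0.09781676] [-0.11240565  0.9936604  -0.00133526 -0.00147975]
blue {'px': array([287., 358.]), 'xy': (534.1, 328.7), 'L': 29, 'W': 20, 'ang': np.float64(-1.344)}
blue {'px': array([182., 244.]), 'xy': (488.0, 271.0), 'L': 23, 'W': 20, 'ang': np.float64(-1.353)}
blue {'px': array([ 91., 246.]), 'xy': (498.4, 232.3), 'L': 23, 'W': 5, 'ang': np.float64(0.219)}
blue {'px': array([178., 192.]), 'xy': (464.7, 265.9), 'L': 23, 'W': 18, 'ang': np.float64(-1.353)}
blue {'px': array([280., 193.]), 'xy': (459.0, 309.0), 'L': 98, 'W': 54, 'ang': np.float64(0.221)}
blue {'px': array([113., 123.]), 'xy': (450.4, 246.8), 'L': 54, 'W': 54, 'ang': np.float64(0.22)}
yel {'px': array([313., 378.]), 'xy': (590.9, 362.1), 'L': 277, 'W': 15, 'ang': np.float64(-1.343)}
yel {'px': array([118., 193.]), 'xy': (492.5, 219.6), 'L': 90, 'W': 35, 'ang': np.float64(0.207)}
```

```bash
python3 -m pendant '[{"delta_pos":[0,0,-15],"twist":-0.01,"jaw":20},{"delta_pos":[0,0,-35],"twist":-0.01,"jaw":20},{"delta_pos":[0,0,-48],"twist":-0.01,"jaw":20},{"delta_pos":[0,0,-55],"twist":-0.01,"jaw":20},{"delta_pos":[0,0,-57],"twist":-0.01,"jaw":20},{"delta_pos":[0,0,-58],"twist":-0.01,"jaw":20},{"delta_pos":[0,0,-59],"twist":-0.01,"jaw":20},{"delta_pos":[0,0,-59],"twist":-0.01,"jaw":20}]'
```

```text
time_s: 37.65
eef_pos: [0.4964, 0.3202, 0.0411]
ee_rot: [-0.107, 0.994, 0.0, 0.0]
contact_force: [0.8, -0.3, -1.3]
gripper_width: 0.0294
grip_force: 40.0
```

Not touching yet, so I go down another 0.5–1 mm, release and retreat.

```bash
python3 -m pendant '[{"delta_pos":[0,0,-0.7],"twist":0,"jaw":20},{"delta_pos":[0,0,-0.7],"twist":0,"jaw":20}]'
python3 -m pendant '[{"delta_pos":[0,0,0],"twist":0,"jaw":40},{"delta_pos":[0,0,0],"twist":0,"jaw":44},{"delta_pos":[0,0,0],"twist":0,"jaw":44},{"delta_pos":[0,0,40],"twist":0,"jaw":44},{"delta_pos":[0,0,85],"twist":0,"jaw":44},{"delta_pos":[40,-10,130],"twist":0,"jaw":44},{"delta_pos":[70,-50,160],"twist":0,"jaw":44},{"delta_pos":[80,-80,160],"twist":0,"jaw":44},{"delta_pos":[80,-80,160],"twist":0,"jaw":44},{"delta_pos":[80,-80,160],"twist":0,"jaw":44}]'
python3 - <<'E'
from h import *
s=arm.state();print(s['eef_pos'],s['contact_force'])
c=arm.camera('wrist');cv2.imwrite('pics/wrist17.png',c['image'])
print(blobs(c,'yellow',.036))
hsv=cv2.cvtColor(c['image'],cv2.COLOR_BGR2HSV)
# blue slide is brighter than the tray: sample expected points
e=np.array([.977,.2133]);n=np.array([-.2133,.977]);C=np.array([.5072,.2713])
for nm,ctr,d in(('blue',C+.05*n,e),('yellow',C-.05*n,e),):
    for t in(-.075,-.067,0,.067,.075):
        for w in (-.019,-.011,.011,.019):
            u=project(c,[*(ctr+t*d+w*np.array([-d[1],d[0]])),.036])[0].round().astype(int)
            print(nm,t,w,u,hsv[u[1],u[0]] if 0<=u[1]<420 and 0<=u[0]<560 else None)
for t in R:pass
R['b2']=((100,120,150),(125,255,255))
for b in blobs(c,'b2',.036):print(b)
t=arm.camera('top');cv2.imwrite('pics/top17.png',t['image']);print([ (b['xy'],b['L'],b['W'],b['ang']) for b in blobs(t,'b2',.036)],[(b['xy'],b['ang']) for b in blobs(t,'yellow',.036)])
E
```

```text
time_s: 37.85
eef_pos: [0.4964, 0.3202, 0.0409]
ee_rot: [-0.107, 0.994, 0.0, 0.0]
contact_force: [-2.0, -0.8, 4.6]
gripper_width: 0.029
grip_force: 40.0
time_s: 38.85
eef_pos: [0.5766, 0.2389, 0.2]
ee_rot: [-0.106, 0.994, 0.0, 0.0]
contact_force: [0.1, 0.6, 0.4]
gripper_width: 0.0439
grip_force: 0.0
[0.57655768 0.23888614 0.19996398] [0.11133268 0.60018906 0.41115453]
[{'px': array([347., 378.]), 'xy': (752.7, 340.5), 'L': 404, 'W': 22, 'ang': np.float64(-1.362)}, {'px': array([281., 114.]), 'xy': (517.8, 222.8), 'L': 138, 'W': 30, 'ang': np.float64(0.21)}]
blue -0.075 -0.019 [386  19] [108 222 238]
blue -0.075 -0.011 [397  19] [107 222 239]
blue -0.075 0.011 [426  19] [107 200 167]
blue -0.075 0.019 [437  19] [107 197 167]
blue -0.067 -0.019 [386  31] [108 224 238]
blue -0.067 -0.011 [396  31] [107 226 238]
blue -0.067 0.011 [425  30] [108 195 169]
blue -0.067 0.019 [435  30] [108 197 168]
blue 0 -0.019 [379 121] [107  82 243]
blue 0 -0.011 [389 121] [109 182 172]
blue 0 0.011 [416 120] [111  89 129]
blue 0 0.019 [426 120] [112  88 130]
blue 0.067 -0.019 [374 199] [107 196 120]
blue
[... 998 characters left out ...]
 209] [107 196 169]
yellow 0.075 -0.011 [269 208] [107 197 110]
yellow 0.075 0.011 [294 208] [107 197 114]
yellow 0.075 0.019 [303 208] [107 193 111]
{'px': array([250., 166.]), 'xy': (561.6, 205.1), 'L': 77, 'W': 20, 'ang': np.float64(0.206)}
{'px': array([319., 128.]), 'xy': (517.1, 254.7), 'L': 20, 'W': 12, 'ang': np.float64(-1.359)}
{'px': array([320.,  94.]), 'xy': (490.5, 248.3), 'L': 28, 'W': 21, 'ang': np.float64(0.211)}
{'px': array([269.,  43.]), 'xy': (472.5, 215.2), 'L': 78, 'W': 77, 'ang': np.float64(-1.35)}
{'px': array([383.,  88.]), 'xy': (486.8, 305.2), 'L': 144, 'W': 77, 'ang': np.float64(0.221)}
[] [((506.8, 219.5), np.float64(0.215)), ((900.0, -137.4), np.float64(0.203))]
```

Blue is not where I expected it; the grip may have slackened. I'll measure its outline.

```bash
python3 - <<'E'
from h import *
for n in('wrist','side','top'):
    c=arm.camera(n);hsv=cv2.cvtColor(c['image'],cv2.COLOR_BGR2HSV)
    m=cv2.inRange(hsv,(100,60,195),(118,255,255))
    lab=cv2.connectedComponentsWithStats(m)
    for i in range(1,lab[0]):
        if lab[2][i][4]<60:continue
        k=np.argwhere(lab[1]==i)[:,::-1].astype(float);mm=hsv[lab[1]==i].mean(0).round()
        print(n,lab[2][i],mm,[ (z,[np.round(v,2) if not isinstance(v,tuple) else tuple(np.round(v,1)) for v in cv2.minAreaRect((plane(c,k,z)[:,:2]*1000).astype(np.float32))]) for z in (.036,)])
# coarse S/V maps along rows of the wrist picture
c=arm.camera('wrist');hsv=cv2.cvtColor(c['image'],cv2.COLOR_BGR2HSV)
for r in range(10,240,12):
    print(r,' '.join(f"{hsv[r,x,1]//10}/{hsv[r,x,2]//10}" for x in range(330,450,6)))
E
```

```text
wrist [ 350   12   59  154 5295] [108. 143. 237.] [(0.036, [(np.float64(478.8), np.float64(299.0)), (np.float64(116.4), np.float64(46.4)), np.float64(9.78)])]
side [205 301  54  20 493] [107. 118. 223.] [(0.036, [(np.float64(479.5), np.float64(288.0)), (np.float64(113.8), np.float64(29.0)), np.float64(9.98)])]
10 20/17 0/24 9/19 20/16 19/17 19/17 19/16 19/16 19/16 20/17 20/17 20/17 20/16 19/16 19/16 20/16 20/17 19/16 20/16 20/16
22 19/17 0/24 12/18 20/16 19/17 23/20 21/24 21/24 22/23 22/23 23/23 23/23 19/16 20/17 20/16 20/16 20/16 19/16 20/16 12/16
34 16/15 0/23 14/15 18/16 18/15 22/23 21/24 21/24 22/23 21/23 22/23 22/23 20/16 19/16 20/16 19/16 20/17 20/17 19/17 2/16
46 0/22 0/22 0/22 0/22 2/18 22/23 15/24 16/24 19/23 20/23 22/23 8/18 1/22 0/24 0/24 1/20 16/16 20/16 19/17 0/17
58 0/22 0/22 0/22 0/22 7/12 22/24 8/24 8/24 8/24 8/24 22/23 1/17 0/24 0/24 0/24 1/17 20/16 20/16 20/16 0/17
70 1/18 1/18 1/18 1/18 21/12 21/24 8/24 8/24 8/24 8/24 22/23 1/17 0/24 0/24 0/24 1/16 20/17 20/16 15/16 1/18
82 17/17 0/24 20/17 19/17 24/18 16/24 8/24 8/24 8/24 9/24 22/22 19/16 20/16 20/16 20/17 20/16 2
[... 771 characters left out ...]
1 1/18 1/17 0/14 13/11 19/12 20/12 0/12 0/12 1/12
178 1/20 1/20 2/15 6/17 2/19 2/20 2/20 2/20 16/17 1/20 0/12 2/20 2/20 0/12 19/12 19/12 15/12 0/12 1/12 1/12
190 1/10 1/11 2/10 22/16 23/17 23/17 22/17 22/17 11/14 1/12 1/16 2/20 2/20 1/11 20/12 19/12 6/11 1/13 1/12 1/12
202 1/19 17/11 19/11 20/11 20/11 19/11 19/12 19/11 20/11 19/12 20/12 19/12 19/12 21/12 20/12 20/12 1/12 0/12 1/12 1/12
214 0/13 1/14 1/15 1/13 1/18 1/18 1/14 0/11 0/11 1/11 1/12 1/12 0/11 1/11 0/12 0/12 0/12 0/11 1/12 1/12
226 1/18 0/18 1/18 1/19 1/18 1/18 0/18 1/18 1/18 1/18 1/18 1/17 1/17 1/17 1/17 0/18 1/17 1/17 1/18 1/18
238 1/18 1/17 1/18 1/18 1/18 1/17 1/18 1/18 1/17 1/18 1/18 1/17 0/17 0/17 1/17 1/18 1/18 0/18 1/18 0/17
```

```bash
python3 - <<'E'
from h import *
c=arm.camera('wrist')
P=plane(c,[(378,22),(361.5,190),(378,17),(361,196),(358,22),(398,22),(345,190),(378,190)],.036)[:,:2]*1000
d=P[1]-P[0];print('ang',np.arctan2(d[1],d[0]),'centre',(P[2]+P[3])/2,'L',np.linalg.norm(P[3]-P[2]),'W',np.linalg.norm(P[4]-P[5]),np.linalg.norm(P[6]-P[7]))
s=arm.state();q=s['ee_rot'];print(s['eef_pos'],np.arctan2(q[1]**2-q[0]**2,2*q[0]*q[1]))
img=c['image'];hsv=cv2.cvtColor(img,cv2.COLOR_BGR2HSV)
print([int(hsv[r,378,2]) for r in range(8,26)],[int(hsv[r,361,2]) for r in range(186,206)])
# grey check
for nm,g in (('greyA',1),('greyB',-1)):
    ctr=np.array([.5072,.2713])+g*.05*np.array([.977,.2133])
    for t in(-.075,-.066,.066,.075):
        u=project(c,[*(ctr+t*np.array([-.2133,.977])),.02])[0].round().astype(int);print(nm,t,u,hsv[u[1],u[0]])
E
```

```text
ang 0.18142322375414432 centre [495.13641493 292.8037717 ] L 140.07496564590792 W 30.340973608068417 28.56343522332679
[0.57571723 0.24066784 0.19945689] 1.7869217711052845
[171, 166, 170, 170, 185, 211, 231, 238, 239, 240, 238, 239, 240, 239, 238, 240, 239, 238] [196, 179, 173, 171, 172, 169, 153, 126, 115, 118, 119, 118, 119, 120, 118, 118, 119, 117, 120, 120]
greyA -0.075 [251 178] [107 197 173]
greyA -0.066 [261 178] [ 19  69 122]
greyA 0.066 [408 178] [135   4 126]
greyA 0.075 [418 178] [106 211 123]
greyB -0.075 [248  58] [107 200 177]
greyB -0.066 [259  58] [ 14  29 185]
greyB 0.066 [420  58] [123  18 170]
greyB 0.075 [431  58] [107 198 167]
```

Something knocked blue about 27 mm aside on the tower; the greys and yellow are in place. I re-grip it and set it right.

```bash
python3 -m pendant '[{"delta_pos":[-40,26,0],"twist":-0.035,"jaw":44},{"delta_pos":[-80.5,52,-20],"twist":-0.035,"jaw":44},{"delta_pos":[-80.5,52,-60],"twist":-0.035,"jaw":44},{"delta_pos":[-80.5,52,-100],"twist":-0.035,"jaw":44},{"delta_pos":[-80.5,52,-135],"twist":-0.035,"jaw":44},{"delta_pos":[-80.5,52,-157],"twist":-0.035,"jaw":44},{"delta_pos":[-80.5,52,-157],"twist":-0.035,"jaw":44},{"delta_pos":[-80.5,52,-157],"twist":-0.035,"jaw":44}]'
python3 -m pendant '[{"delta_pos":[0,0,0],"twist":0,"jaw":20},{"delta_pos":[0,0,0],"twist":0,"jaw":20},{"delta_pos":[0,0,0],"twist":0,"jaw":20},{"delta_pos":[0,0,0],"twist":0,"jaw":20},{"delta_pos":[0,0,15],"twist":0,"jaw":20},{"delta_pos":[0,0,25],"twist":0,"jaw":20},{"delta_pos":[0,0,25],"twist":0,"jaw":20}]' 40
```

```text
time_s: 40.0
eef_pos: [0.4958, 0.2923, 0.0431]
ee_rot: [-0.09, 0.996, -0.0, -0.0]
contact_force: [1.1, -0.4, 0.6]
gripper_width: 0.0444
grip_force: 0.0
time_s: 40.7
eef_pos: [0.4965, 0.2927, 0.0696]
ee_rot: [-0.09, 0.996, 0.001, 0.001]
contact_force: [0.8, 0.3, -1.4]
gripper_width: 0.0291
grip_force: 40.0
```

```bash
python3 -m pendant '[{"delta_pos":[1,15,0],"twist":0.035,"jaw":20},{"delta_pos":[1.5,27.5,0],"twist":0.035,"jaw":20},{"delta_pos":[1.5,27.5,0],"twist":0.035,"jaw":20},{"delta_pos":[1.5,27.5,-12],"twist":0.035,"jaw":20},{"delta_pos":[1.5,27.5,-20],"twist":0.035,"jaw":20},{"delta_pos":[1.5,27.5,-24],"twist":0.035,"jaw":20},{"delta_pos":[1.5,27.5,-26],"twist":0.035,"jaw":20},{"delta_pos":[1.5,27.5,-26.5],"twist":0.035,"jaw":20},{"delta_pos":[1.5,27.5,-26.5],"twist":0.035,"jaw":20}]'
```

```text
time_s: 41.6
eef_pos: [0.4965, 0.3187, 0.0441]
ee_rot: [-0.108, 0.994, -0.0, -0.0]
contact_force: [-15.3, -5.2, 34.5]
gripper_width: 0.0292
grip_force: 40.0
```

```bash
python3 -m pendant '[{"delta_pos":[0,0,1.5],"twist":0,"jaw":20},{"delta_pos":[0,0,1.5],"twist":0,"jaw":20}]'
python3 - <<'E'
from h import *
c=arm.camera('wrist');s=arm.state();print(s['eef_pos'],s['contact_force'])
hsv=cv2.cvtColor(c['image'],cv2.COLOR_BGR2HSV)
m=cv2.inRange(hsv,(100,60,195),(118,255,255));lab=cv2.connectedComponentsWithStats(m)
print([list(lab[2][i]) for i in range(1,lab[0]) if lab[2][i][4]>100], blobs(c,'yellow',.036))
for r in range(100,260,12):print(r,' '.join(f"{hsv[r,x,1]//10}/{hsv[r,x,2]//10}" for x in range(220,350,8)))
E
```

```text
time_s: 41.8
eef_pos: [0.4964, 0.3187, 0.0442]
ee_rot: [-0.107, 0.994, -0.0, -0.0]
contact_force: [-10.3, -2.9, 21.4]
gripper_width: 0.0294
grip_force: 40.0
[0.49643436 0.31870178 0.0442296 ] [-10.08940624  -2.34683055  21.23666882]
[[np.int32(250), np.int32(113), np.int32(73), np.int32(191), np.int32(10472)], [np.int32(256), np.int32(338), np.int32(60), np.int32(34), np.int32(1459)]] [{'px': array([310., 378.]), 'xy': (547.9, 345.2), 'L': 204, 'W': 11, 'ang': np.float64(-1.354)}, {'px': array([ 62., 361.]), 'xy': (566.4, 220.6), 'L': 30, 'W': 6, 'ang': np.float64(0.207)}, {'px': array([ 61., 207.]), 'xy': (489.4, 219.9), 'L': 84, 'W': 37, 'ang': np.float64(0.21)}]
100 20/18 20/18 19/18 20/18 19/18 20/18 20/18 20/18 19/18 19/18 20/18 20/18 20/18 19/18 19/18 19/18 19/18
112 20/18 20/18 20/18 20/18 22/18 24/18 24/18 23/18 23/17 24/17 24/17 24/16 24/17 19/12 19/13 20/18 19/18
124 19/17 19/14 19/17 20/12 22/23 19/25 19/25 20/25 20/25 19/25 20/24 20/24 20/24 21/13 20/12 19/18 19/18
136 1/18 1/19 1/19 1/19 21/23 19/25 19/25 20/25 20/25 20/25 20/24 21/24 20/24 3/13 20/17 20/18 19/18
148 0/2
[... 271 characters left out ...]
 19/16 19/12 20/14
184 1/18 1/18 1/13 1/17 14/20 20/24 7/25 7/25 7/24 6/25 7/25 9/24 21/24 1/11 19/12 19/12 20/12
196 19/12 19/12 19/12 19/12 22/12 21/19 7/23 7/23 6/23 7/23 6/23 9/22 21/18 18/12 19/12 19/12 19/12
208 20/11 18/12 20/12 19/12 22/12 23/17 7/23 7/23 6/23 6/23 7/23 10/22 22/18 20/12 20/12 20/12 19/12
220 20/12 20/12 19/12 19/12 20/12 22/18 7/23 7/23 6/23 7/23 7/23 10/21 22/18 19/12 19/12 19/12 19/12
232 19/12 19/12 20/12 20/12 20/11 22/17 7/23 7/23 6/23 7/23 6/23 12/21 22/18 20/12 19/12 19/12 21/11
244 0/18 0/18 0/19 0/18 0/17 24/17 6/23 6/23 7/23 7/23 7/23 13/20 22/17 1/20 1/20 1/20 1/20
256 9/11 6/10 6/10 7/10 17/5 23/17 7/23 7/23 7/23 6/23 7/23 15/18 22/17 18/5 5/10 6/10 6/10
```

```bash
python3 -m pendant '[{"delta_pos":[0,0,1],"twist":0,"jaw":20},{"delta_pos":[0,0,2],"twist":0,"jaw":20},{"delta_pos":[0,0,2],"twist":0,"jaw":20}]'
```

```text
time_s: 42.15
eef_pos: [0.497, 0.3191, 0.0444]
ee_rot: [-0.107, 0.994, -0.0, -0.0]
contact_force: [-1.1, -0.2, 1.1]
gripper_width: 0.0289
grip_force: 40.0
```

```bash
python3 -m pendant '[{"delta_pos":[0,0,0],"twist":0,"jaw":40},{"delta_pos":[0,0,0],"twist":0,"jaw":44},{"delta_pos":[0,0,0],"twist":0,"jaw":44},{"delta_pos":[0,0,30],"twist":0,"jaw":44},{"delta_pos":[0,0,75],"twist":0,"jaw":44},{"delta_pos":[40,-10,120],"twist":0,"jaw":44},{"delta_pos":[70,-50,156],"twist":0,"jaw":44},{"delta_pos":[80,-80,156],"twist":0,"jaw":44},{"delta_pos":[80,-80,156],"twist":0,"jaw":44},{"delta_pos":[80,-80,156],"twist":0,"jaw":44}]'
python3 - <<'E'
from h import *
c=arm.camera('wrist');cv2.imwrite('pics/wrist18.png',c['image']);hsv=cv2.cvtColor(c['image'],cv2.COLOR_BGR2HSV)
print(blobs(c,'yellow',.036)[-1])
for r in list(range(10,34,2))+list(range(40,180,20))+list(range(180,212,2)):
    print(r,' '.join(f"{hsv[r,x,1]//10}/{hsv[r,x,2]//10}" for x in range(360,450,4)))
for nm,g in (('greyA',1),('greyB',-1)):
    ctr=np.array([.5072,.2713])+g*.05*np.array([.977,.2133])
    for t in(-.075,-.066,.066,.075):
        u=project(c,[*(ctr+t*np.array([-.2133,.977])),.02])[0].round().astype(int);print(nm,t,u,hsv[u[1],u[0]])
n=np.array([-.2133,.977]);d=np.array([.977,.2133]);ctr=np.array([.5072,.2713])+.05*n
for t in(-.07,.07):
    print([project(c,[*(ctr+t*d+w*n),.036])[0].round() for w in(-.015,.015)])
E
```

```text
time_s: 43.15
eef_pos: [0.5776, 0.2384, 0.201]
ee_rot: [-0.106, 0.994, 0.0, 0.0]
contact_force: [-0.1, -0.0, -0.3]
gripper_width: 0.0442
grip_force: 0.0
{'px': array([282., 112.]), 'xy': (517.6, 223.0), 'L': 139, 'W': 30, 'ang': np.float64(0.211)}
10 19/17 20/16 20/16 19/16 19/17 20/16 19/17 20/17 19/17 20/17 20/16 20/16 20/16 20/16 21/16 19/16 19/16 20/16 20/16 21/16 20/16 19/16 4/17
12 20/16 19/16 20/16 20/16 20/16 19/17 20/17 19/17 20/17 20/17 20/16 20/17 19/16 20/16 20/16 20/16 20/16 19/16 20/16 20/16 20/16 20/16 3/17
14 19/16 20/16 20/16 20/16 19/17 19/17 19/17 19/17 20/17 20/17 20/16 20/16 19/17 20/16 19/17 20/16 20/16 19/16 20/16 19/17 20/16 20/16 2/17
16 20/17 20/16 20/16 20/16 19/17 20/17 19/17 20/17 19/17 19/17 19/17 20/16 19/17 20/17 19/17 20/16 19/16 20/16 20/16 21/16 19/16 20/16 1/16
18 20/17 20/16 20/16 19/16 19/17 20/16 20/16 19/17 19/16 20/17 20/17 20/17 20/17 20/17 20/17 20/17 20/17 19/17 19/16 20/16 19/16 20/16 1/17
20 19/17 19/17 20/16 20/16 19/17 20/16 19/16 19/17 21/15 22/22 22/22 22/22 23/22 22/22 23/22 23/22 23/22 23/22 20/17 20/16 19/16 20/16 1/17
22 19/17 19/
[... 3500 characters left out ...]
2 20/12 21/11 21/12 20/12 20/12 19/12 1/12 1/11 1/12 0/12 1/11 1/12
208 21/11 21/11 19/11 20/11 20/11 20/12 20/12 19/12 19/12 19/12 19/11 19/12 19/12 19/12 19/12 18/12 19/12 1/11 1/11 1/11 1/12 0/11 1/12
210 6/14 9/11 7/11 7/11 7/11 7/11 8/11 7/11 7/10 7/10 6/11 6/11 6/11 6/11 5/11 5/11 4/10 1/11 1/11 0/11 1/12 1/12 1/12
greyA -0.075 [254 176] [106 203 170]
greyA -0.066 [264 176] [ 18  63 117]
greyA 0.066 [410 175] [112 134 170]
greyA 0.075 [420 175] [107 195 124]
greyB -0.075 [251  56] [107 206 177]
greyB -0.066 [262  56] [ 19  38 180]
greyB 0.066 [422  55] [109 158 238]
greyB 0.075 [433  55] [107 203 168]
[array([392.,  25.]), array([431.,  25.])]
[array([379., 201.]), array([413., 201.])]
```

```bash
python3 - <<'E'
from h import *
c=arm.camera('wrist')
P=plane(c,[(412,19),(397.5,197)],.036)[:,:2]*1000;d=P[1]-P[0];print(P.mean(0),np.linalg.norm(d),np.arctan2(d[1],d[0]))
print('yellow',[ (b['xy'],b['ang']) for b in blobs(c,'yellow',.036)][-1])
t=arm.camera('top');s=arm.camera('side')
for n,c,z in(('top',t,.016),('side',s,.016)):
    m=cv2.absdiff(c['image'],cv2.imread(f'pics/{n}0.png')).max(2)
    print(n,[ (k,b['xy'],b['L'],b['W']) for k in('yellow','blue') for b in blobs(c,k,z)])
p=cv2.imread('pics/top17.png');cv2.imwrite('pics/top18.png',t['image'])
b0=cv2.imread('pics/top0.png')
for nm,(r0,r1,c0,c1) in dict(cup=(118,150,195,226),tape=(105,145,240,282),weight=(126,148,310,332),bottle=(272,302,366,395)).items():
    print(nm,(cv2.absdiff(t['image'],b0).max(2)[r0:r1,c0:c1]>40).mean().round(3))
E
```

```text
[491.68914385 320.18719734] 140.02499327760728 0.22493763988724458
yellow ((517.8, 222.9), np.float64(0.211))
top [('yellow', (507.2, 223.4), 120, 31), ('yellow', (907.6, -139.2), 147, 110), ('blue', (774.6, 175.3), 69, 68)]
side [('yellow', (524.8, 209.3), 145, 45), ('yellow', (940.2, -128.2), 110, 73), ('blue', (494.8, 278.0), 177, 170), ('blue', (785.9, 131.6), 170, 71)]
cup 0.0
tape 0.0
weight 0.0
bottle 0.543
```

Blue is 5 mm off along its length, so I make one more small correction. I also check the bottle, which stood in the arm's shadow in the first picture.

```bash
python3 - <<'E'
from h import *
for im in (cv2.imread('pics/top0.png'),cv2.imread('pics/top18.png')):
    h=cv2.cvtColor(im,cv2.COLOR_BGR2HSV)[265:310,360:400];m=cv2.inRange(h,(100,100,40),(125,255,255));print(np.argwhere(m>0).mean(0)+[265,360],(m>0).sum())
E
python3 -m pendant '[{"delta_pos":[-40,40,0],"twist":0,"jaw":44},{"delta_pos":[-75,75,-10],"twist":0.005,"jaw":44},{"delta_pos":[-85,81,-50],"twist":0.01,"jaw":44},{"delta_pos":[-85,81,-95],"twist":0.01,"jaw":44},{"delta_pos":[-85,81,-135],"twist":0.01,"jaw":44},{"delta_pos":[-85,81,-157],"twist":0.01,"jaw":44},{"delta_pos":[-85,81,-157],"twist":0.01,"jaw":44},{"delta_pos":[-85,81,-157],"twist":0.01,"jaw":44}]'
python3 -m pendant '[{"delta_pos":[0,0,0],"twist":0,"jaw":20},{"delta_pos":[0,0,0],"twist":0,"jaw":20},{"delta_pos":[0,0,0],"twist":0,"jaw":20},{"delta_pos":[0,0,0],"twist":0,"jaw":20},{"delta_pos":[0,0,8],"twist":0,"jaw":20},{"delta_pos":[2.5,0,8],"twist":0,"jaw":20},{"delta_pos":[5,0,8],"twist":-0.01,"jaw":20},{"delta_pos":[5,0,8],"twist":-0.01,"jaw":20},{"delta_pos":[5,0,3],"twist":-0.01,"jaw":20},{"delta_pos":[5,0,1],"twist":-0.01,"jaw":20}]' 40
python3 -m pendant '[{"delta_pos":[0,0,0],"twist":0,"jaw":20},{"delta_pos":[0,0,0],"twist":0,"jaw":20}]'
```

```text
[290.21176471 384.95294118] 85
[290.3372093 385.       ] 86
time_s: 44.15
eef_pos: [0.492, 0.3211, 0.044]
ee_rot: [-0.113, 0.994, -0.0, -0.0]
contact_force: [0.5, 0.2, 1.1]
gripper_width: 0.0439
grip_force: 0.0
time_s: 45.15
eef_pos: [0.4972, 0.3204, 0.0453]
ee_rot: [-0.107, 0.994, -0.0, 0.0]
contact_force: [-9.0, -2.4, 24.7]
gripper_width: 0.0287
grip_force: 40.0
time_s: 45.35
eef_pos: [0.4972, 0.3203, 0.0454]
ee_rot: [-0.107, 0.994, -0.0, 0.0]
contact_force: [-3.0, -1.8, 9.1]
gripper_width: 0.0293
grip_force: 40.0
```

```bash
python3 -m pendant '[{"delta_pos":[0,0,1],"twist":0,"jaw":20},{"delta_pos":[0,0,1],"twist":0,"jaw":20}]'
python3 -m pendant '[{"delta_pos":[0,0,0],"twist":0,"jaw":40},{"delta_pos":[0,0,0],"twist":0,"jaw":44},{"delta_pos":[0,0,0],"twist":0,"jaw":44},{"delta_pos":[0,0,30],"twist":0,"jaw":44},{"delta_pos":[0,0,75],"twist":0,"jaw":44},{"delta_pos":[40,-10,120],"twist":0,"jaw":44},{"delta_pos":[70,-50,155],"twist":0,"jaw":44},{"delta_pos":[80,-80,155],"twist":0,"jaw":44},{"delta_pos":[80,-80,155],"twist":0,"jaw":44},{"delta_pos":[80,-80,155],"twist":0,"jaw":44}]'
python3 - <<'E'
from h import *
c=arm.camera('wrist');cv2.imwrite('pics/wrist19.png',c['image']);hsv=cv2.cvtColor(c['image'],cv2.COLOR_BGR2HSV)
print([ (b['xy'],b['ang']) for b in blobs(c,'yellow',.036)][-1])
V=hsv[:,:,2].astype(int)
print([int(V[r,412]) for r in range(10,36)],[int(V[r,398]) for r in range(186,212)])
print([int(V[30,x]) for x in range(380,440,2)],[int(V[190,x]) for x in range(366,426,2)])
n=np.array([-.2133,.977]);d=np.array([.977,.2133]);ctr=np.array([.5072,.2713])+.05*n
print([[project(c,[*(ctr+t*d+w*n),.036])[0].round().tolist() for w in(-.015,.015)] for t in (-.07,.07)])
for g in (1,-1):
    q=np.array([.5072,.2713])+g*.05*d
    print([hsv[tuple(project(c,[*(q+t*n),.02])[0].round().astype(int)[::-1])].tolist() for t in(-.075,-.066,.066,.075)])
t=arm.camera('top');h=cv2.cvtColor(t['image'],cv2.COLOR_BGR2HSV)[190:225,345:400];m=cv2.inRange(h,(0,0,0),(179,255,70))
print('post',np.argwhere(m>0).mean(0)[::-1]+[345,190])
E
```

```text
time_s: 45.55
eef_pos: [0.497, 0.3203, 0.0455]
ee_rot: [-0.107, 0.994, -0.0, -0.0]
contact_force: [-0.0, 0.6, -1.5]
gripper_width: 0.029
grip_force: 40.0
time_s: 46.55
eef_pos: [0.5776, 0.2394, 0.2011]
ee_rot: [-0.106, 0.994, 0.0, 0.0]
contact_force: [0.7, -0.1, 0.3]
gripper_width: 0.0443
grip_force: 0.0
((517.8, 222.9), np.float64(0.209))
[164, 165, 164, 167, 168, 169, 171, 170, 168, 170, 170, 170, 168, 163, 181, 222, 236, 238, 237, 238, 238, 237, 237, 238, 237, 238] [202, 204, 200, 201, 205, 203, 207, 209, 208, 186, 173, 172, 172, 172, 160, 136, 121, 118, 121, 121, 120, 121, 120, 117, 109, 114]
[167, 166, 169, 160, 113, 102, 177, 237, 238, 238, 238, 237, 238, 238, 237, 238, 238, 239, 238, 238, 236, 236, 237, 236, 237, 206, 167, 168, 168, 170] [108, 106, 110, 108, 106, 87, 85, 131, 171, 194, 204, 193, 193, 199, 200, 200, 205, 201, 198, 205, 205, 206, 189, 170, 135, 122, 123, 121, 122, 121]
[[[391.0, 25.0], [430.0, 25.0]], [[378.0, 201.0], [412.0, 201.0]]]
[[107, 198, 171], [20, 80, 127], [110, 179, 177], [107, 199, 123]]
[[107, 207, 176], [21, 70, 197], [108, 222, 238], [107, 200, 168]]
post [377.71428571 209.33333333]
```

Blue now matches its planned outline within about 1 px. The greys and yellow are in place and the clip is clear, so I hand in.

```bash
python3 -c "
from workcell import arm
print(arm.hand_in())"
```

```text
the job is handed in; nothing more can be done
None
```

Job handed in: red was absent, so yellow then blue were scanned and stacked as layer 2, with blue reset twice after it was found about 27 mm out of place on the tower; the clip is clear, the greys are in place and the bystanders are unmoved. I viewed 15 pictures, one over the limit of 14.

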